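Clip the rod into the bearing tray and hold the tray over the light pad

ROBOT

A 6-joint arm with a two-finger parallel gripper is mounted at the origin on a cart in front of the work surface, level with it; the furniture and walls round the work are solid. World frame = base frame: x ahead of the robot, y to its left, z up, the work surface at z = 0. Lengths are in m, angles in rad, forces in N, time in s.
With the tool pointing down it reaches from about 0.35 to 0.975 m from the base axis. Payload 4.9 kg.
Tool frame: the origin (TCP) lies between the finger pads; the fingertips stand 8 mm ahead of it and the grasp point (between the pads) lies 11 mm behind it; z points along the fingers, y is the direction in which the jaws open and shut (so a half turn about z gives the same grasp; the last joint's range is limited). The gripper opens to 85 mm and grips with 20 to 120 N. Pads are 22 mm wide; open, the fingers measure 114 mm over their backs; the gripper's body (76 mm by 85 mm) begins 54 mm behind the grasp point. The pads swing forward as they close: fully open they stand 13 mm farther back than shut.
Start: joints at [1.084, 0.053, 1.613, -0, 1.476, -0.119], TCP at [0.225, 0.583, 0.239] pointing down, gripper open.
Joint ranges: [-3.01, 3.01], [-1.01, 2.22], [0.06, 2.58], [-1.02, 4.17], [0.09, 2.62], [-3.14, 3.14]. Speed limits (rad/s): [2.57, 2.57, 3.14, 3.14, 3.14, 3.14].

INTERFACE

Orientations are given as a rotation vector (axis times angle).
In Python, from station import ctrl gives the robot as it stands. The module is installed in compiled form; this text tells all that it offers.
- The arm moves only by the shell command python3 -m creep 'ROWS' [FORCE]. ROWS is JSON, a list of rows, each an object with "hand": the opening, from 0 (shut) to 1 (fully open); "translation": the shift along the tool's x, y, z in cm, a list of three; "delta_rot": the turn, a rotation vector about the tool's x, y, z in degrees, a list of three. A call has 1 to 8 rows; each row shifts and turns the commanded pose from where the row before left it, along the tool's axes as they then stand; what a row does not reach is not made up. A row lasts 1/8 s, in which the tool goes at most 62.5 mm and 10.7 degrees, less where a joint would pass 70% of its speed; a pose out of reach is approached as far as the arm can. A call with a gripper value outside its range is refused whole. The fingers move at their own pace and stop on an object; FORCE is the grip in N (left out, the last holds). Time passes only in rows, so rows that do not move let the fingers close. It gives the time, the measured TCP pose, the force and the opening at its end, in the units of the state.
- ctrl.get_obs(): the state, without advancing time (a new reading comes with each control period).
- ctrl.get_image(name): name is "scene" or "side" or "wrist"; returns (picture, depth): 384x512x3 uint8, red, green, blue; 384x512 float32, m along the optical axis (not along the pixel's ray), 0 where there is no reading.
- ctrl.calibration(name): a dict with "fx", "fy", "cx", "cy" (pixels), "T" (4x4, takes a point from camera to world coordinates). Camera axes: x right, y up, looking along -z (the intrinsics and any distortion apply to the point x, -y, -z); pixel columns grow to the right and rows downward; lengths in m; the calibration is good to about 2 mm. A picture is of the moment at which its call begins: read the wrist's pose just before it. calibration takes no time and is no camera call; for the wrist camera it gives the pose at the moment of the call.
- ctrl.finish_job(): hands the job in, once; it reports no verdict.
The state is a dict: "t": time; "q": joint angles; "dq": joint speeds; "effort": joint torques, N m; "tool_pos": TCP position; "tool_rot": TCP orientation; "contact_force": force on the tool from outside, world axes, zero at the start; "wrist_torque": the same for the moment, N m; "opening": finger opening in m.
Only numpy, scipy, OpenCV 4.12 (cv2) and the standard library are available. Lean on these libraries where they do the work, as an engineer would, in place of code of your own. Each camera call takes 0.05 s, during which the arm holds its last target.

TASK

Press the loose plain steel rod down past the sprung jaw of the clip on the bearing tray, until it sits fully home in both forks, roughly centred, with the jaw snapped back over it, and let go of it. Then lift the tray by its upright handle, without letting the steel ball out of its round pocket, and finish holding the tray still and level with the pocket over the middle of the light pad, its underside about 10 cm above the pad. The program ends while the gripper still holds the tray; leave the marker and the dust cap where they are.

Things in the scene. Friction and masses are not known exactly. Their poses are not given: they have to be found in the camera images.
- tray: Loose aluminium bearing tray, 100 mm (its x) by 186 mm (its y), deck 6 mm thick with a 3 mm wide, 11 mm high edge all round, about 0.33 kg; on the table, in front of a tall microscope (fixed, about x 0.5 to 0.95, y 0.12 to 0.47 m): pass round its front. Origin at the centre of its underside, z up. At y = 0 stands the black handle, at y = -55 mm the ball pocket, at y = +72 mm the rod clip.
- tray_handle (a point): Grip point of the tray's handle, 52 mm above the tray's underside. The handle is an upright black slab, 14 mm thick along the tray's y (grip across this, fingers down), 50 mm long along the tray's x, its top 20 mm above this point; 40 mm clear on either side. Tray's axes. With ball and rod aboard the tray balances within 10 mm of the handle.
- pocket (a point): The ball pocket: a round recess on the tray 40 mm across inside a rim 3 mm high and 5 mm wide, with a clear window for a floor (7 mm above the tray's underside). This point is where the ball's centre stands when in the middle, 17 mm above the tray's underside, 55 mm to the -y side of the handle. Axes as the tray's.
- ball_center (a point): Centre of the loose steel ball, 20 mm across, 33 g, that lies in the pocket and may roll about in it (up to 13 mm off the middle); it climbs out if the tray is tipped about 45 degrees or jerked. Its axes mean nothing.
- clip_seat (a point): Centre of the rod once home in the clip: 32 mm above the tray's underside, 72 mm to the +y side of the handle, rod along the tray's x. Two upward forks, 8 mm wide, stand at x = +35 and -35 mm from here; between them 62 mm is free for fingers, down to 16 mm below this point. Each fork has a fixed steel tine at -y, flared on top, and a black jaw blade at +y. Tray's axes.
- jaw (a joint): Sprung jaw of the clip, rad: 0 shut; swings to the tray's +y, about 0.2 as the rod passes, and springs shut. Its noses overhang the seat's middle from 9 mm above it; the jaw reaches 28 mm, the tines 24 mm above the seat, the mouth there 19 mm wide. A rod pressed straight down over the seat meets the slopes 15 to 25 mm above home and takes 5 to 20 N in all.
- rod_center (a point): Centre of the loose plain steel rod, 12 mm in diameter, 130 mm long, 45 g, lying along its own y axis on the table (this point 6 mm above the table); its ends are 12 mm square for the last 10 mm so it does not roll, its middle 26 mm has fine dark rings. Gripped across its middle from above. Either end may go either way.
- pad_center (a point): Middle of the top face of the light pad, a flat square panel with white top and grey frame, 130 x 130 mm and 12 mm thick, fixed on the table. z up.
- marker_mid (a point): Bystander: middle of a marker pen (17 x 135 x 16 mm, along its y axis) lying on the table, thicker than the rod, white and blue; it and the rod may have changed places.
- dust_cap_mid (a point): Bystander: middle of a black dust cap, 42 mm round, 9 mm high, on the table between the tray and the light pad.
- light_pad: The light pad as a whole (see pad_center); origin at the centre of its underside.
- rod: The rod as a whole (see rod_center); origin under its middle, 6 mm off its axis; y along the rod.

How it is judged:
On the way, in this order (a step that is already met when the one before it is completed fails the run):
1. the rod sits home in the clip, the jaw shut over it, let go, the tray still standing on the table (z of rod_center in the frame of clip_seat between -0.003 and 0.0025 m and y of rod_center in the frame of clip_seat between -0.003 and 0.003 m and x of rod_center in the frame of clip_seat between -0.018 and 0.018 m and angle between the y axis of rod_center and the x axis of clip_seat, either way round below 0.06 rad and value of joint jaw below 0.06 rad and contact force between the fingers and rod below 0.2 N and height (world z) of tray below 0.01 m), for 0.2 s.
2. the tray is lifted clear of the table, held in the fingers (height (world z) of tray above 0.03 m and contact force between the fingers and tray above 1 N), for 0.2 s.
At the end, for the whole second after the job is handed in: Fingers alone hold the tray, still, within 7 degrees of level, underside 70 to 160 mm above the table, pocket within 35 mm of over the pad's middle; ball in its pocket; rod home in the clip (3 mm across, 2.5 mm in height, 18 mm lengthwise), jaw shut (under 0.06 rad), rod not touched (z of rod_center in the frame of clip_seat between -0.003 and 0.0025 m and y of rod_center in the frame of clip_seat between -0.003 and 0.003 m and x of rod_center in the frame of clip_seat between -0.018 and 0.018 m and angle between the y axis of rod_center and the x axis of clip_seat, either way round below 0.06 rad and value of joint jaw below 0.06 rad and contact force between the fingers and tray above 1 N and contact force between the fingers and rod below 0.2 N and contact force between light_pad and tray below 0.1 N and height (world z) of tray between 0.07 and 0.16 m and angle between tray's own z axis and vertical below 0.12 rad and horizontal distance between pocket and pad_center below 0.035 m and distance between ball_center and pocket below 0.02 m and linear speed of tray below 0.03 m/s); the arm keeps its last pose, push and grip.
It fails at once if the ball leaves its pocket (distance between ball_center and pocket above 0.026 m).
It fails at once if the marker or the dust cap is pushed away (more than 30 mm) (distance of any of marker_mid, dust_cap_mid from where it was at the start of the episode above 0.03 m).
It also fails if it takes over 64 s, if anything falls off the work surface, if the arm or the gripper's body presses on something with over 40 N, if the wrist force passes 120 N, or if a joint passes its speed limit or range.

## Working session

There is one attempt and no reset: what is moved stays moved. The work goes in short steps, Python scripts to look and compute and a shell command to move; the robot and the scene stay as the last step left them, time stands still between calls to the robot, and variables do not carry over. Pictures are saved under pics/ and viewed, and the job is handed in when it is done.

```bash
mkdir -p pics; ls; python3 - <<'E'
from station import ctrl
import cv2,numpy as np
print(ctrl.get_obs())
for n in ["scene","side","wrist"]:
    c=ctrl.calibration(n); print(n,c)
    im,d=ctrl.get_image(n); cv2.imwrite(f"pics/{n}0.png",im[:,:,::-1]); np.savez(f"pics/{n}0.npz",im=im,d=d,T=c["T"])
E
```

```text
pics
{'t': 0.0, 'q': array([ 1.08403158e+00,  5.33393373e-02,  1.61430008e+00, -6.47125966e-06,
        1.47603405e+00, -1.18977469e-01]), 'dq': array([ 0.00050132, -0.00078622,  0.00164607, -0.00028135, -0.00181015,
       -0.00228494]), 'effort': array([ 2.38701623e-04, -3.93666637e+01, -3.70184469e+01,  5.51233597e-05,
        6.80884783e-03, -2.90797334e-05]), 'tool_pos': array([0.22441639, 0.58265714, 0.23807025]), 'tool_rot': array([-0.57435469, -3.0880173 ,  0.00312217]), 'contact_force': array([ 0.30099159, -0.4677339 , -0.38246689]), 'wrist_torque': array([-0.00741198, -0.04230438,  0.03984483]), 'opening': 0.08547414786114617}
scene {'fx': 462.3426294471556, 'fy': 462.3426294471556, 'cx': 256.73561132221175, 'cy': 188.47254543958846, 'T': array([[ 7.83823147e-01,  4.09755909e-01, -4.66606225e-01,
         1.20051020e-01],
       [-6.20983798e-01,  5.16442648e-01, -5.89632185e-01,
        -5.99986555e-01],
       [-6.29917410e-04,  7.51922261e-01,  6.59251482e-01,
         6.56849290e-01],
       [ 0.00000000e+00,  0.00000000e+00,  0.00000000e+00,
         1.00000000e+00]])}
side {'fx': 472.1503071876363, 'fy': 472.1503071876363, 'cx': 253.5989315602896, 'cy': 189.8661288960353, 'T': array([[ 0.97451919,  0.11300382, -0.19375886,  0.31985762],
       [-0.22384526,  0.43472762, -0.8722988 , -1.05403494],
       [-0.01434077,  0.89344392,  0.44894577,  0.57512763],
       [ 0.        ,  0.        ,  0.        ,  1.        ]])}
wrist {'fx': 302.12730012819725, 'fy': 302.12730012819725, 'cx': 255.00806970995833, 'cy': 190.3645160956083, 'T': array([[ 0.3607007 , -0.88667216, -0.28932248,  0.15084433],
       [ 0.93268046,  0.3424166 ,  0.11339328,  0.61145337],
       [-0.00147384, -0.31074645,  0.9504917 ,  0.37337266],
       [ 0.        ,  0.        ,  0.        ,  1.        ]])}
```

View pics/scene0.png

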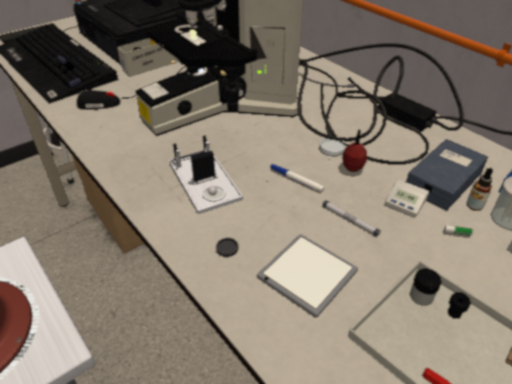

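View pics/side0.png

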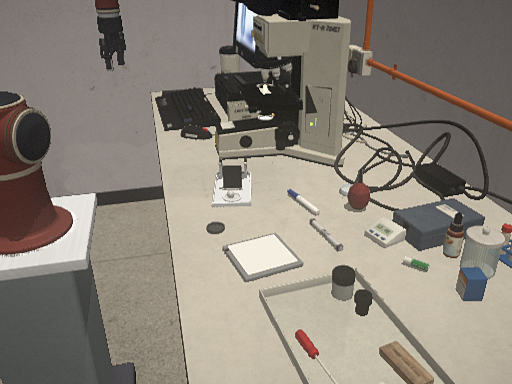

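View pics/wrist0.png

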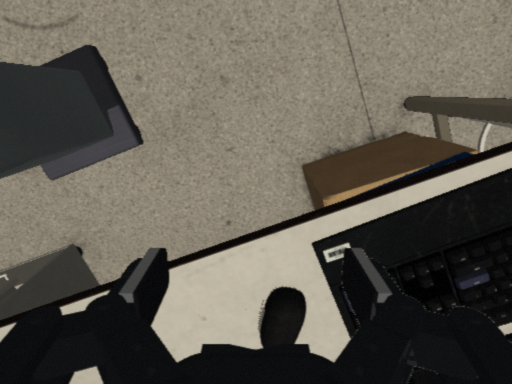

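Scene: tray at about (205,180), marker (297,178), rod (350,218), dust cap (227,246), pad (307,273). I'll make helpers and measure.

```bash
cat > h.py <<'E'
import numpy as np,cv2
from scipy.spatial.transform import Rotation as R
def ray(c,u,v):
    d=np.array([(u-c["cx"])/c["fx"],-(v-c["cy"])/c["fy"],-1.0])
    return c["T"][:3,3],c["T"][:3,:3]@d
def onplane(c,u,v,z):
    o,d=ray(c,u,v); return o+d*(z-o[2])/d[2]
def bydepth(c,u,v,dep):
    o,d=ray(c,u,v); return o+d*dep
def proj(c,p):
    q=c["T"][:3,:3].T@(np.asarray(p)-c["T"][:3,3])
    return np.array([c["cx"]+c["fx"]*q[0]/-q[2], c["cy"]-c["fy"]*q[1]/-q[2]])
def cloud(c,d):
    v,u=np.mgrid[0:d.shape[0],0:d.shape[1]]
    P=np.stack([(u-c["cx"])/c["fx"]*d,-(v-c["cy"])/c["fy"]*d,-d],-1)
    return P@c["T"][:3,:3].T+c["T"][:3,3]
E
python3 - <<'E'
from station import ctrl
from h import *
for n,box in [("scene",(150,120,400,320)),("side",(180,140,360,290))]:
    c=ctrl.calibration(n); f=np.load(f"pics/{n}0.npz"); im,d=f["im"],f["d"]
    P=cloud(c,d)
    x0,y0,x1,y1=box
    s=3 if n=="scene" else 4
    cv2.imwrite(f"pics/{n}0z.png",cv2.resize(im[y0:y1,x0:x1,::-1],None,fx=s,fy=s,interpolation=cv2.INTER_CUBIC))
    for u,v in [(307,273),(350,218),(297,178),(227,246),(320,215)] if n=="scene" else [(262,256),(326,234),(215,228)]:
        print(n,u,v,P[v,u].round(4))
    hsv=cv2.cvtColor(im,cv2.COLOR_RGB2HSV)
    # pad: bright
    print([hsv[v,u] for u,v in ([(307,273),(330,195),(200,200),(350,218)] if n=="scene" else [(262,256)])])
E
```

```text
scene 307 273 [ 0.5062 -0.2536  0.0116]
scene 350 218 [ 0.6673 -0.2056  0.0101]
scene 297 178 [ 0.6658 -0.0511  0.0126]
scene 227 246 [ 0.4384 -0.1072  0.0006]
scene 320 215 [ 6.345e-01 -1.559e-01  2.000e-04]
[array([ 22,  34, 230], dtype=uint8), array([ 18,  47, 178], dtype=uint8), array([ 15,  19, 219], dtype=uint8), array([ 11,  24, 119], dtype=uint8)]
side 262 256 [ 0.5112 -0.263   0.0124]
side 326 234 [ 0.6713 -0.2116  0.0103]
side 215 228 [ 4.359e-01 -1.083e-01  3.000e-04]
[array([ 22,  19, 244], dtype=uint8)]
```

```bash
python3 - <<'E'
from PIL import Image
E
true
```

```text
(no output)
```

View pics/scene0z.png

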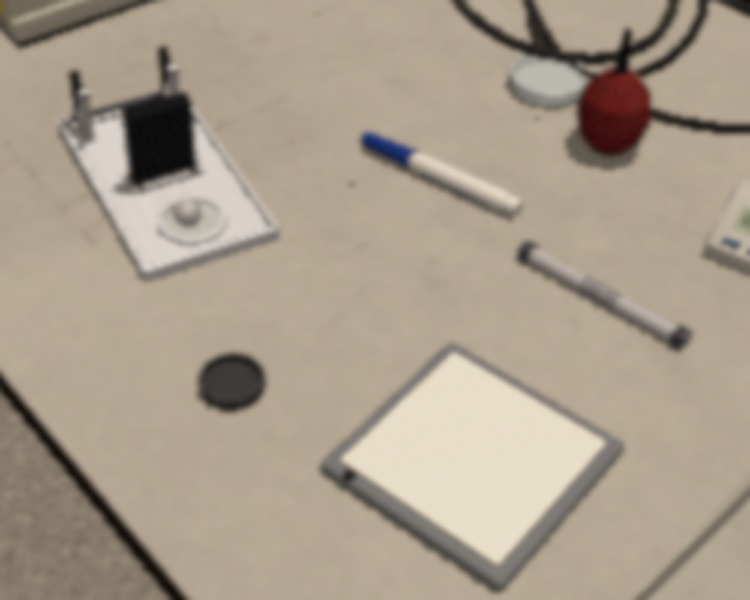

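View pics/side0z.png

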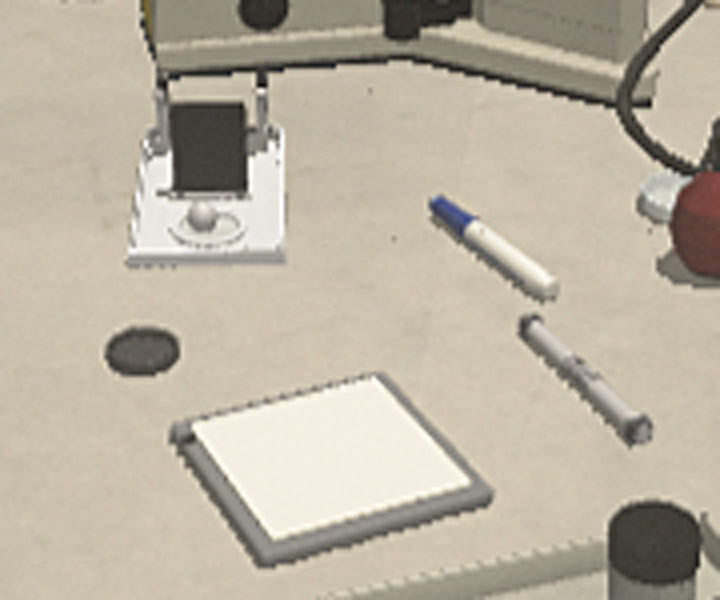

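Crops show the rod (zoomed scene (525,253)–(683,338)), tray corners, ball (188,210), pad inner corners. Computing first estimates.

```bash
python3 - <<'E'
from station import ctrl
from h import *
S=ctrl.calibration("scene"); D=ctrl.calibration("side")
z=lambda u,v:(150+u/3-.33,120+v/3-.33)
y=lambda u,v:(180+u/4-.37,140+v/4-.37)
def p(n,c,uv,h): q=onplane(c,*uv,h); print(n,q.round(4)); return q[:2]
a=p("rod end1 S",S,z(527,252),.010);b=p("rod end2 S",S,z(682,335),.010)
print(np.linalg.norm(a-b),(a+b)/2,np.degrees(np.arctan2(*(b-a)[::-1])))
a=p("rod end1 D",D,y(530,326),.010);b=p("rod end2 D",D,y(636,429),.010)
print(np.linalg.norm(a-b),(a+b)/2,np.degrees(np.arctan2(*(b-a)[::-1])))
for n,c,f,pts in [("S",S,z,[(455,348),(607,443),(499,565),(340,458)]),("D",D,y,[(377,375),(470,486),(274,542),(192,434)])]:
    P=[p("pad "+n,c,f(*q),.012) for q in pts]; print("padc",np.mean(P,0),[np.linalg.norm(P[i]-P[i-1]).round(4) for i in range(4)])
for n,c,f,pts in [("S",S,z,[(147,272),(277,230),(62,125)]),("D",D,y,[(128,260),(285,260),(284,130)])]:
    P=[p("tray "+n,c,f(*q),.009) for q in pts]; print([np.linalg.norm(P[i]-P[i-1]).round(4) for i in range(3)])
    if n=="S": print("c",(P[1]+P[2])/2, np.degrees(np.arctan2(*(P[1]-P[0])[::-1])),np.degrees(np.arctan2(*(P[2]-P[0])[::-1])))
    else: print("c",(P[0]+P[2])/2, np.degrees(np.arctan2(*(P[1]-P[0])[::-1])),np.degrees(np.arctan2(*(P[2]-P[1])[::-1])))
p("cap S",S,z(231,381),.009);p("cap D",D,y(143,350),.009)
p("mk",S,z(368,140),.01);p("mk",S,z(517,208),.01)
o=ctrl.get_obs(); Rt=R.from_rotvec(o["tool_rot"]).as_matrix(); print(Rt)
W=ctrl.calibration("wrist"); print("cam in tool",Rt.T@(W["T"][:3,3]-o["tool_pos"])); print(Rt.T@W["T"][:3,:3])
E
```

```text
rod end1 S [ 0.6585 -0.1456  0.01  ]
rod end2 S [ 0.6812 -0.2627  0.01  ]
0.11924027129977029 [ 0.66985016 -0.20414152] -79.03832549210006
rod end1 D [ 0.6602 -0.1499  0.01  ]
rod end2 D [ 0.6791 -0.2666  0.01  ]
0.11821690945240373 [ 0.66966003 -0.20823546] -80.80367574136885
pad S [ 0.5584 -0.1821  0.012 ]
pad S [ 0.5771 -0.2941  0.012 ]
pad S [ 0.4684 -0.3156  0.012 ]
pad S [ 0.4466 -0.2049  0.012 ]
padc [ 0.51261675 -0.24916864] [np.float64(0.1141), np.float64(0.1136), np.float64(0.1108), np.float64(0.1129)]
pad D [ 0.5583 -0.1831  0.012 ]
pad D [ 0.5764 -0.2975  0.012 ]
pad D [ 0.4694 -0.319   0.012 ]
pad D [ 0.4471 -0.216   0.012 ]
padc [ 0.51281234 -0.2539247 ] [np.float64(0.1159), np.float64(0.1158), np.float64(0.1091), np.float64(0.1053)]
tray S [ 4.453e-01 -2.000e-04  9.000e-03]
tray S [ 0.5391 -0.021   0.009 ]
tray S [0.4826 0.1753 0.009 ]
[np.float64(0.1794), np.float64(0.096), np.float64(0.2042)]
c [0.51084607 0.07717757] -12.485298814949635 77.99755211588428
tray D [ 0.4432 -0.0082  0.009 ]
tray D [ 0.5391 -0.0329  0.009 ]
tray D [0.5814 0.1593 0.009 ]
[np.float64(0.2172), np.float64(0.099), np.float64(0.1968)]
c [0.51229958 0.07552349] -14.451192720075959 77.56868931352136
cap S [ 0.4329 -0.1144  0.009 ]
cap D [ 0.4356 -0.1189  0.009 ]
mk [0.6521 0.0159 0.01  ]
mk [ 0.6852 -0.1088  0.01  ]
[[-9.33131661e-01  3.59534020e-01 -7.68974692e-04]
 [ 3.59534782e-01  9.33130610e-01 -1.41635415e-03]
 [ 2.08326322e-04 -1.59811805e-03 -9.99998701e-01]]
cam in tool [ 7.90341566e-02  9.46660897e-05 -1.35165381e-01]
[[-1.25073332e-03  9.50418056e-01  3.10972596e-01]
 [ 9.99999145e-01  1.30759170e-03  2.56404899e-05]
 [-3.82256000e-04  3.10972362e-01 -9.50418878e-01]]
```

```bash
python3 - <<'E'
from station import ctrl
from h import *
for n in ["scene","side"]:
    c=ctrl.calibration(n); f=np.load(f"pics/{n}0.npz"); P=cloud(c,f["d"])[f["d"]>0]
    m=(P[:,0]>.3)&(P[:,0]<1)&(P[:,1]>.0)&(P[:,1]<.6)&(P[:,2]>.03)&(P[:,2]<.6)
    Q=P[m]
    for zl in np.arange(.03,.5,.06):
        q=Q[(Q[:,2]>=zl)&(Q[:,2]<zl+.06)]
        # per x-bin min y
        print(n,round(zl,2),[(round(x,2),q[(q[:,0]>=x)&(q[:,0]<x+.05),1].min().round(3)) for x in np.arange(.3,.8,.05) if ((q[:,0]>=x)&(q[:,0]<x+.05)).sum()>2])
E
```

```text
scene 0.03 [(np.float64(0.4), np.float64(0.511)), (np.float64(0.45), np.float64(0.075)), (np.float64(0.5), np.float64(0.066)), (np.float64(0.55), np.float64(0.129)), (np.float64(0.6), np.float64(0.276)), (np.float64(0.65), np.float64(0.184)), (np.float64(0.7), np.float64(0.218)), (np.float64(0.75), np.float64(0.184))]
scene 0.09 [(np.float64(0.5), np.float64(0.29)), (np.float64(0.55), np.float64(0.287)), (np.float64(0.6), np.float64(0.286)), (np.float64(0.65), np.float64(0.182)), (np.float64(0.7), np.float64(0.216)), (np.float64(0.75), np.float64(0.201))]
scene 0.15 [(np.float64(0.55), np.float64(0.243)), (np.float64(0.6), np.float64(0.208)), (np.float64(0.65), np.float64(0.178)), (np.float64(0.7), np.float64(0.175)), (np.float64(0.75), np.float64(0.2))]
scene 0.21 [(np.float64(0.65), np.float64(0.286)), (np.float64(0.7), np.float64(0.292)), (np.float64(0.75), np.float64(0.197))]
scene 0.27 [(np.float64(0.6), np.float64(0.307)), (np.float64(0.65), np.float64(0.277)), (np.float64(0.7), np.float64(0.28)), (np.float64(0.75), np.float64(0.202))]
scene 0.33 []
scene 0.39 []
scene 0.45 []

[... 883 characters left out ...]
))]
side 0.27 [(np.float64(0.6), np.float64(0.316)), (np.float64(0.65), np.float64(0.243)), (np.float64(0.7), np.float64(0.239)), (np.float64(0.75), np.float64(0.202))]
side 0.33 [(np.float64(0.6), np.float64(0.243)), (np.float64(0.65), np.float64(0.239)), (np.float64(0.7), np.float64(0.238)), (np.float64(0.75), np.float64(0.2))]
side 0.39 [(np.float64(0.6), np.float64(0.244)), (np.float64(0.65), np.float64(0.238)), (np.float64(0.7), np.float64(0.193)), (np.float64(0.75), np.float64(0.166))]
side 0.45 [(np.float64(0.55), np.float64(0.392)), (np.float64(0.6), np.float64(0.308)), (np.float64(0.65), np.float64(0.299)), (np.float64(0.7), np.float64(0.224)), (np.float64(0.75), np.float64(0.168))]
```

Near the clip, the microscope is ≥ 0.1 m away, so there is room. I'll move round the front to a viewing pose over the work.

```bash
python3 -m creep '[{"hand":1,"translation":[-2.7,-4.4,-0.5],"delta_rot":[0,0,0]},{"hand":1,"translation":[-2.7,-4.4,-0.5],"delta_rot":[0,0,0]},{"hand":1,"translation":[-2.7,-4.4,-0.5],"delta_rot":[0,0,0]},{"hand":1,"translation":[-2.7,-4.4,-0.5],"delta_rot":[0,0,0]},{"hand":1,"translation":[-2.7,-4.4,-0.5],"delta_rot":[0,0,0]},{"hand":1,"translation":[-2.7,-4.4,-0.5],"delta_rot":[0,0,0]}]'
python3 -m creep '[{"hand":1,"translation":[-3.4,-3.1,0],"delta_rot":[0,0,0]},{"hand":1,"translation":[-3.4,-3.1,0],"delta_rot":[0,0,0]},{"hand":1,"translation":[-3.4,-3.1,0],"delta_rot":[0,0,0]},{"hand":1,"translation":[-3.4,-3.1,0],"delta_rot":[0,0,0]},{"hand":1,"translation":[-3.4,-3.1,0],"delta_rot":[0,0,0]},{"hand":1,"translation":[-3.4,-3.1,0],"delta_rot":[0,0,0]},{"hand":1,"translation":[-3.4,-3.1,0],"delta_rot":[0,0,-8.5]},{"hand":1,"translation":[0,0,0],"delta_rot":[0,0,0]}]'
python3 - <<'E'
from station import ctrl
from h import *
o=ctrl.get_obs(); print(o["t"],o["tool_pos"],o["tool_rot"])
W=ctrl.calibration("wrist")
im,d=ctrl.get_image("wrist"); cv2.imwrite("pics/w1.png",im[:,:,::-1]); np.savez("pics/w1.npz",im=im,d=d,T=W["T"])
E
```

```text
t: 0.9
tool_pos: [0.2808, 0.277, 0.2691]
tool_rot: [0.573, 3.089, -0.0]
contact_force: [-0.0, -0.2, 0.8]
opening: 0.0854
t: 1.9
tool_pos: [0.4254, -0.0116, 0.2688]
tool_rot: [-0.35, -3.121, 0.0]
contact_force: [-0.6, 0.3, 0.1]
opening: 0.0852
1.9 [ 0.42538544 -0.01157993  0.26878894] [-3.50458817e-01 -3.12058884e+00  2.64318849e-04]
```

View pics/w1.png

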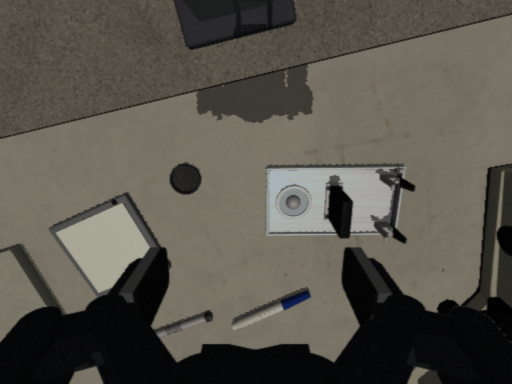

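Wrist view: tray outline (266,165)–(400,237) with the pocket at (293,202), handle (340,210), clip (400,205), dust cap (186,178), pad left, rod end (208,317). Now measure the tray outline.

```bash
python3 - <<'E'
from station import ctrl
from h import *
W=ctrl.calibration("wrist"); f=np.load("pics/w1.npz"); W["T"]=f["T"]; im,d=f["im"],f["d"]
P=cloud(W,d)
x0,y0,x1,y1=255,150,420,250
cv2.imwrite("pics/w1z.png",cv2.resize(im[y0:y1,x0:x1,::-1],None,fx=4.8,fy=4.8,interpolation=cv2.INTER_CUBIC))
hsv=cv2.cvtColor(im,cv2.COLOR_RGB2HSV)
print([hsv[v,u] for u,v in [(320,180),(300,230),(240,200),(230,260),(110,240)]])
m=((hsv[...,1]<30)&(hsv[...,2]>120)).astype(np.uint8)
m[:150]=0;m[250:]=0;m[:,:255]=0;m[:,420:]=0
m=cv2.morphologyEx(m,cv2.MORPH_OPEN,np.ones((3,3)))
n,l,s,_=cv2.connectedComponentsWithStats(m); i=1+np.argmax(s[1:,4]); print(s[i])
cs,_=cv2.findContours((l==i).astype(np.uint8),cv2.RETR_EXTERNAL,cv2.CHAIN_APPROX_NONE)
pts=np.array([onplane(W,u,v,.011)[:2] for u,v in cs[0][:,0]],np.float32)
r=cv2.minAreaRect(pts*1000); print(r)
# table depth check
print(P[260,230],P[120,350],P[178,186])
# handle top: points z .06-.08 near tray
sel=(P[...,2]>.062)&(P[...,2]<.085)&(P[...,0]>.4)&(P[...,0]<.65)&(P[...,1]>-.05)&(P[...,1]<.2)
sel&=(np.mgrid[0:384,0:512][1]<375)
q=P[sel]; print(len(q),q.mean(0),np.median(q[:,2]))
r=cv2.minAreaRect((q[:,:2]*1000).astype(np.float32)); print("handle top",r)
E
```

```text
[array([ 66,   7, 174], dtype=uint8), array([ 30,   5, 163], dtype=uint8), array([ 21,  40, 122], dtype=uint8), array([ 22,  40, 122], dtype=uint8), array([ 28,  24, 168], dtype=uint8)]
[ 266  168  127   68 6100]
((512.6910400390625, 72.74908447265625), (172.8994903564453, 98.75997924804688), 77.75804138183594)
[ 0.57645204 -0.08509641  0.00070852] [0.41005277 0.11909112 0.00074743] [ 0.43750512 -0.11228097  0.00138709]
531 [0.51193073 0.07881239 0.07106791] 0.07199822535804168
handle top ((513.8948974609375, 79.65302276611328), (14.268234252929688, 49.89008712768555), 77.9791259765625)
```

View pics/w1z.png

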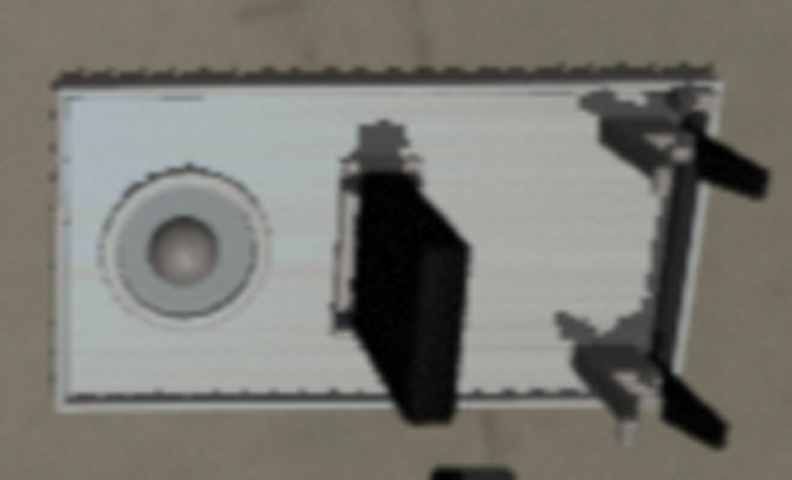

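Handle top measures 14.3 × 49.9 mm at z = 72 mm, which matches the given sizes, centred at (0.514, 0.080) with tray y at 78°. Next I go over the rod.

```bash
python3 -m creep '[{"hand":0.8,"translation":[-4,-1.9,1],"delta_rot":[0,0,0]},{"hand":0.8,"translation":[-4,-1.9,1],"delta_rot":[0,0,0]},{"hand":0.8,"translation":[-4,-1.9,1],"delta_rot":[0,0,0]},{"hand":0.8,"translation":[-4,-1.9,1],"delta_rot":[0,0,0]},{"hand":0.8,"translation":[-4,-1.9,1],"delta_rot":[0,0,0]},{"hand":0.8,"translation":[-4,-1.9,1],"delta_rot":[0,0,0]},{"hand":0.8,"translation":[-4,-1.9,1],"delta_rot":[0,0,0]}]'
python3 -m creep '[{"hand":0.8,"translation":[0,0,0],"delta_rot":[0,0,9.6]},{"hand":0.8,"translation":[0,0,0],"delta_rot":[0,0,9.6]},{"hand":0.8,"translation":[0,0,0],"delta_rot":[0,0,9.6]},{"hand":0.8,"translation":[0,0,0],"delta_rot":[0,0,9.6]},{"hand":0.8,"translation":[0,0,0],"delta_rot":[0,0,9.6]},{"hand":0.8,"translation":[0,0,0],"delta_rot":[0,0,9.6]},{"hand":0.8,"translation":[0,0,0],"delta_rot":[0,0,9.6]},{"hand":0.8,"translation":[0,0,0],"delta_rot":[0,0,0]}]'
python3 - <<'E'
from station import ctrl
from h import *
o=ctrl.get_obs(); print(o["t"],o["tool_pos"],o["tool_rot"],o["q"])
W=ctrl.calibration("wrist")
im,d=ctrl.get_image("wrist"); cv2.imwrite("pics/w2.png",im[:,:,::-1]); np.savez("pics/w2.npz",im=im,d=d,T=W["T"])
E
```

```text
t: 2.82
tool_pos: [0.6705, -0.1991, 0.1989]
tool_rot: [-0.342, -3.123, -0.001]
contact_force: [-0.5, -0.3, 0.1]
opening: 0.0685
t: 3.82
tool_pos: [0.6694, -0.1984, 0.1993]
tool_rot: [-2.01, -2.413, -0.0]
contact_force: [-1.1, 0.1, 0.2]
opening: 0.0681
3.825 [ 0.66938923 -0.19844691  0.1993067 ] [-2.01048175e+00 -2.41334670e+00 -2.45479361e-04] [-3.94801705e-01  2.46448420e-01  1.46576825e+00  3.08692599e-04
  1.42983549e+00 -5.76478218e-01]
```

View pics/w2.png

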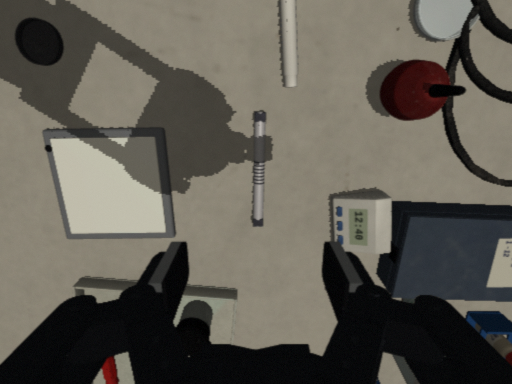

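Rod runs (259,110)–(258,226) with rings around (259,165); pad fully visible at left, inner white (50–172, 133–237).

```bash
python3 - <<'E'
from station import ctrl
from h import *
W=ctrl.calibration("wrist"); f=np.load("pics/w2.npz"); W["T"]=f["T"]; im,d=f["im"],f["d"]
P=cloud(W,d)
o=ctrl.get_obs();Rt=R.from_rotvec(o["tool_rot"]).as_matrix();tp=o["tool_pos"]
x0,y0,x1,y1=225,95,295,240
cv2.imwrite("pics/w2z.png",cv2.resize(im[y0:y1,x0:x1,::-1],None,fx=4,fy=4,interpolation=cv2.INTER_CUBIC))
v,u=np.mgrid[0:384,0:512]
m=(u>235)&(u<282)&(v>100)&(v<235)&(P[...,2]>.005)&(P[...,2]<.02)
q=P[m];print(m.sum(),np.median(q[:,2]),q[:,2].max())
r=cv2.minAreaRect((q[:,:2]*1000).astype(np.float32));print("depth rect",r)
# by plane: ends from pixels
uv=np.argwhere(m)[:,::-1]; print(uv.min(0),uv.max(0))
r2=cv2.minAreaRect(uv.astype(np.float32)); b=cv2.boxPoints(r2);print(b.round(1))
a=sorted(b.tolist(),key=lambda t:t[1]); 
e1=np.mean(a[:2],0);e2=np.mean(a[2:],0)
A=onplane(W,*e1,.008);B=onplane(W,*e2,.008);print(A,B,np.linalg.norm(A-B),(A+B)/2)
c=(A+B)/2; print("in tool cm",(Rt.T@(c-tp)*100).round(2),"ang of rod",np.degrees(np.arctan2(*(A-B)[1::-1])),"tool x ang",np.degrees(np.arctan2(Rt[1,0],Rt[0,0])))
# pad
m=(u<200)&(v>100)&(v<260)&(P[...,2]>.007)&(P[...,2]<.02)
n,l,s,_=cv2.connectedComponentsWithStats(m.astype(np.uint8)); i=1+np.argmax(s[1:,4])
q=P[l==i]; print("pad z",np.median(q[:,2]),"rect",cv2.minAreaRect((q[:,:2]*1000).astype(np.float32)))
E
```

```text
1229 0.011763465315334676 0.014646588538502925
depth rect ((675.3245239257812, -202.71041870117188), (12.01901912689209, 129.6973114013672), 9.455602645874023)
[253 112] [266 226]
[[251.9 225.9]
 [255.  111.7]
 [266.1 112. ]
 [263.  226.2]]
[ 0.66499212 -0.13890169  0.008     ] [ 0.68563231 -0.26829171  0.008     ] 0.13102593459826783 [ 0.67531221 -0.2035967   0.008     ]
in tool cm [-0.59  0.5  19.13] ang of rod 99.06341201171767 tool x ang 100.44888356122942
pad z 0.012341829594472747 rect ((515.3490600585938, -249.1226043701172), (130.4068145751953, 129.6502685546875), 11.137425422668457)
```

View pics/w2z.png

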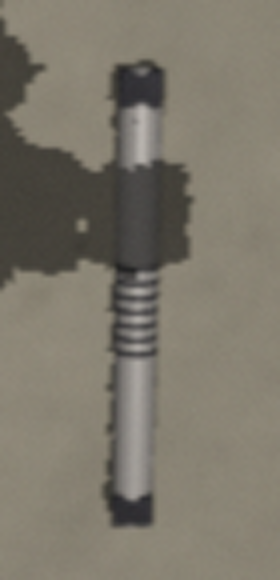

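Rod: 12.0 × 129.7 mm, centre (0.6753, −0.2027), top 11.8 mm, matching the given size. Pad: centre (0.5153, −0.2491), 130 × 130, matching too. Aligning and descending.

```bash
python3 -m creep '[{"hand":0.5,"translation":[-0.6,0.5,2],"delta_rot":[0,0,1.1]},{"hand":0.5,"translation":[0,0,4],"delta_rot":[0,0,0]},{"hand":0.5,"translation":[0,0,4],"delta_rot":[0,0,0]},{"hand":0.5,"translation":[0,0,3],"delta_rot":[0,0,0]},{"hand":0.5,"translation":[0,0,2],"delta_rot":[0,0,0]},{"hand":0.5,"translation":[0,0,1],"delta_rot":[0,0,0]},{"hand":0.5,"translation":[0,0,0],"delta_rot":[0,0,0]}]'
python3 - <<'E'
from station import ctrl
from h import *
o=ctrl.get_obs(); print(o["t"],o["tool_pos"],o["tool_rot"],o["opening"])
W=ctrl.calibration("wrist")
im,d=ctrl.get_image("wrist"); cv2.imwrite("pics/w3.png",im[:,:,::-1]); np.savez("pics/w3.npz",im=im,d=d,T=W["T"])
E
```

```text
t: 4.75
tool_pos: [0.6753, -0.2053, 0.0389]
tool_rot: [-2.037, -2.391, 0.0]
contact_force: [-0.3, -0.5, 0.9]
opening: 0.0427
4.75 [ 0.67527254 -0.20525471  0.03888354] [-2.03723365e+00 -2.39077737e+00  3.25361237e-04] 0.042726920491306324
```

View pics/w3.png

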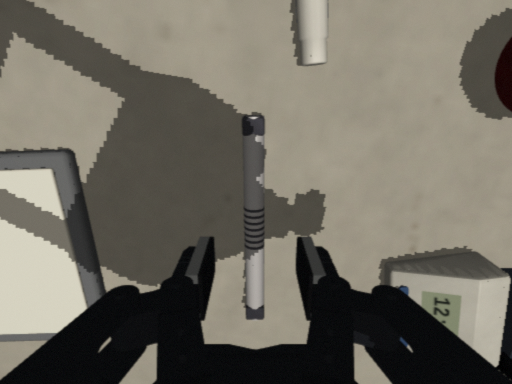

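Rod lies between the fingers (fingers at u≈205 and 305, rod u≈254). Lower and grip.

```bash
python3 -m creep '[{"hand":0.5,"translation":[0.2,0,1.2],"delta_rot":[0,0,0]},{"hand":0.5,"translation":[0,0,1.1],"delta_rot":[0,0,0]},{"hand":0.5,"translation":[0,0,0.6],"delta_rot":[0,0,0]},{"hand":0.5,"translation":[0,0,0],"delta_rot":[0,0,0]}]' 60
python3 -m creep '[{"hand":0.0,"translation":[0,0,0],"delta_rot":[0,0,0]},{"hand":0,"translation":[0,0,0],"delta_rot":[0,0,0]},{"hand":0,"translation":[0,0,0],"delta_rot":[0,0,0]},{"hand":0,"translation":[0,0,0],"delta_rot":[0,0,0]},{"hand":0,"translation":[0,0,0],"delta_rot":[0,0,0]}]' 60
```

```text
t: 5.3
tool_pos: [0.6743, -0.203, 0.0092]
tool_rot: [-2.037, -2.39, 0.001]
contact_force: [0.6, -0.1, -0.2]
opening: 0.0427
t: 5.92
tool_pos: [0.6755, -0.2035, 0.0111]
tool_rot: [2.037, 2.39, 0.001]
contact_force: [0.5, -0.5, 3.1]
opening: 0.0089
```

```bash
python3 -m creep '[{"hand":0,"translation":[0,0,-1],"delta_rot":[0,0,0]},{"hand":0,"translation":[0,0,-2],"delta_rot":[0,0,0]},{"hand":0,"translation":[0,0,-3],"delta_rot":[0,0,0]},{"hand":0,"translation":[0,0,-4],"delta_rot":[0,0,0]},{"hand":0,"translation":[0,0,0],"delta_rot":[0,0,0]}]'
python3 - <<'E'
from station import ctrl
from h import *
o=ctrl.get_obs(); print(o["t"],o["tool_pos"],o["tool_rot"],o["opening"],o["contact_force"])
for n in ["wrist","side"]:
    W=ctrl.calibration(n)
    im,d=ctrl.get_image(n); cv2.imwrite(f"pics/{n}4.png",im[:,:,::-1]); np.savez(f"pics/{n}4.npz",im=im,d=d,T=W["T"])
    if n=="side":
        u,v=proj(W,o["tool_pos"]).astype(int); print(u,v)
        s=im[v-60:v+40,u-60:u+60,::-1]; cv2.imwrite("pics/side4z.png",cv2.resize(s,None,fx=5,fy=5,interpolation=cv2.INTER_CUBIC))
E
```

```text
t: 6.55
tool_pos: [0.6782, -0.2046, 0.1171]
tool_rot: [2.031, 2.384, 0.005]
contact_force: [0.9, 0.0, -0.6]
opening: 0.0091
6.55 [ 0.67816356 -0.20456133  0.11711866] [2.03117232 2.38365224 0.004888  ] 0.009108363306348366 [ 0.92149265  0.02916518 -0.63936658]
330 189
```

View pics/wrist4.png

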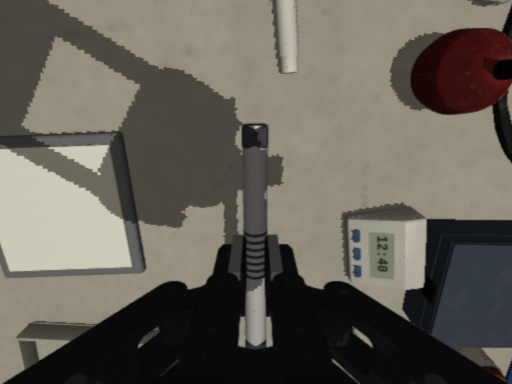

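View pics/side4z.png

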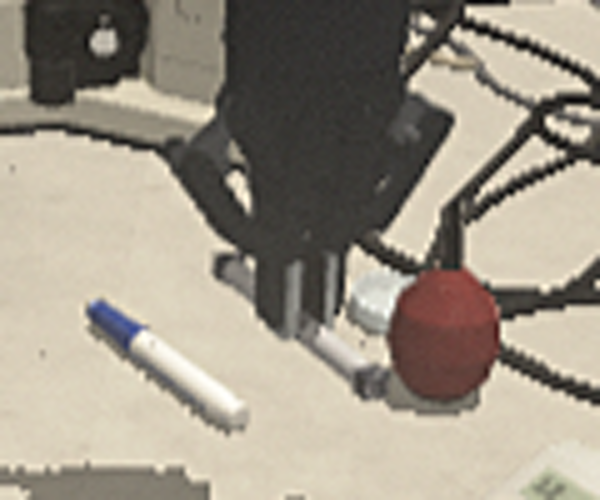

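Rod is held near the fingertips, rings between the pads (255,255). Measure how it lies in the tool frame.

```bash
python3 - <<'E'
from station import ctrl
from h import *
W=ctrl.calibration("wrist"); f=np.load("pics/wrist4.npz"); W["T"]=f["T"]; im,d=f["im"],f["d"]
o=ctrl.get_obs();Rt=R.from_rotvec(o["tool_rot"]).as_matrix();tp=o["tool_pos"]
P=(cloud(W,d)-tp)@Rt
v,u=np.mgrid[0:384,0:512]
m=(u>235)&(u<280)&(v>115)&(v<355)&(P[...,2]>-.02)&(P[...,2]<.03)&(abs(P[...,1])<.01)&((v<232)|(u>244)&(u<266))
Q=P[m];print(m.sum())
for x in np.arange(-.08,.08,.01):
    q=Q[(Q[:,0]>=x)&(Q[:,0]<x+.01)]
    if len(q)>5: print(round(x,3),len(q),"y",q[:,1].min().round(4),q[:,1].max().round(4),"ztop",np.percentile(q[:,2],10).round(4))
print(Q.min(0),Q.max(0), "toolx ang",np.degrees(np.arctan2(Rt[1,0],Rt[0,0])))
E
```

```text
5061
-0.06 288 y -0.0019 0.009 ztop -0.0075
-0.05 296 y -0.0018 0.0089 ztop -0.0073
-0.04 299 y -0.0017 0.0088 ztop -0.0073
-0.03 302 y -0.0016 0.0087 ztop -0.0073
-0.02 308 y -0.0012 0.008 ztop -0.0075
-0.01 356 y -0.0011 0.0081 ztop -0.0139
-0.0 397 y -0.0017 0.0083 ztop -0.0112
0.01 434 y -0.0022 0.0094 ztop -0.0072
0.02 471 y -0.0025 0.0093 ztop -0.0072
0.03 502 y -0.0025 0.0092 ztop -0.0072
0.04 528 y -0.0023 0.0091 ztop -0.0071
0.05 571 y -0.0025 0.0092 ztop -0.0073
0.06 309 y -0.0025 0.0093 ztop -0.0074
[-0.0599057  -0.00251508 -0.01922489] [0.06398692 0.009409   0.0056544 ] toolx ang 99.12982940315392
```

```bash
python3 - <<'E'
from station import ctrl
from h import *
o=ctrl.get_obs();print(o["tool_pos"],o["tool_rot"],o["dq"].round(3))
W=ctrl.calibration("wrist"); im,d=ctrl.get_image("wrist")
o=ctrl.get_obs();Rt=R.from_rotvec(o["tool_rot"]).as_matrix();tp=o["tool_pos"];print(tp)
P=(cloud(W,d)-tp)@Rt
v,u=np.mgrid[0:384,0:512]
m=(u>235)&(u<280)&(v>115)&(v<355)&(P[...,2]>-.02)&(P[...,2]<.03)&(abs(P[...,1])<.012)&((v<232)|(u>244)&(u<266))
Q=P[m]
for x in [-.06,-.04,-.02,.02,.04,.05]:
    q=Q[(Q[:,0]>=x)&(Q[:,0]<x+.01)]
    print(round(x,3),len(q),"y",q[:,1].min().round(4),q[:,1].max().round(4),"ztop",np.percentile(q[:,2],10).round(4))
print(Q.min(0),Q.max(0), "toolx ang",np.degrees(np.arctan2(Rt[1,0],Rt[0,0])))
E
```

```text
[ 0.67538215 -0.20337114  0.11157466] [2.03651744e+00 2.38993488e+00 8.58079007e-04] [-0.     0.032  0.036 -0.001 -0.001  0.001]
[ 0.67451356 -0.20303648  0.10986235]
-0.06 255 y -0.0037 0.0071 ztop -0.0035
-0.04 303 y -0.0035 0.007 ztop -0.0035
-0.02 305 y -0.0029 0.0063 ztop -0.0037
0.02 458 y -0.0039 0.0075 ztop -0.0035
0.04 522 y -0.0042 0.0072 ztop -0.0034
0.05 559 y -0.0043 0.0074 ztop -0.0036
[-0.05862043 -0.0043156  -0.01995903] [0.06513613 0.00759244 0.0094774 ] toolx ang 99.13075463388489
```

The arm needs settling rows after moves; after settling, rod centre is ≈4 mm ahead of the TCP, so the tips are ≈4 mm below the rod and will clear in the clip. Rotate to tray alignment while rising.

```bash
python3 -m creep '[{"hand":0,"translation":[0,0,-0.6],"delta_rot":[0,0,-8.6]},{"hand":0,"translation":[0,0,-0.6],"delta_rot":[0,0,-8.6]},{"hand":0,"translation":[0,0,-0.6],"delta_rot":[0,0,-8.6]},{"hand":0,"translation":[0,0,-0.6],"delta_rot":[0,0,-8.6]},{"hand":0,"translation":[0,0,-0.6],"delta_rot":[0,0,-8.6]},{"hand":0,"translation":[0,0,-0.6],"delta_rot":[0,0,-8.6]},{"hand":0,"translation":[0,0,-0.6],"delta_rot":[0,0,-8.6]},{"hand":0,"translation":[0,0,-0.6],"delta_rot":[0,0,-8.6]}]' 90
python3 - <<'E'
from station import ctrl
from h import *
o=ctrl.get_obs();Rt=R.from_rotvec(o["tool_rot"]).as_matrix();tp=o["tool_pos"]
print(tp,np.degrees(np.arctan2(Rt[1,0],Rt[0,0])))
a=np.radians(78); t=np.array([.5139+.072*np.cos(a),.0797+.072*np.sin(a),.16])
print(t,(Rt.T@(t-tp)*100).round(2))
E
```

```text
t: 7.7
tool_pos: [0.6738, -0.2028, 0.1559]
tool_rot: [-0.322, -3.121, -0.002]
contact_force: [-1.0, -0.2, -1.0]
opening: 0.0075
[ 0.67382573 -0.20280179  0.15588307] 168.20834279275834
[0.52886964 0.15012663 0.16      ] [21.4  31.59 -0.3 ]
```

```bash
python3 -m creep '[{"hand":0,"translation":[1.5,2.2,0],"delta_rot":[0,0,0]},{"hand":0,"translation":[3,4.4,0],"delta_rot":[0,0,0]},{"hand":0,"translation":[3,4.4,0],"delta_rot":[0,0,0]},{"hand":0,"translation":[3,4.4,0],"delta_rot":[0,0,0]},{"hand":0,"translation":[3,4.4,0],"delta_rot":[0,0,0]},{"hand":0,"translation":[3,4.4,0],"delta_rot":[0,0,0]},{"hand":0,"translation":[3,4.4,0],"delta_rot":[0,0,0]},{"hand":0,"translation":[1.9,2.9,0],"delta_rot":[0,0,0]}]'
python3 -m creep '[{"hand":0,"translation":[0,0,3],"delta_rot":[0,0,0]},{"hand":0,"translation":[0,0,2],"delta_rot":[0,0,0]},{"hand":0,"translation":[0,0,0],"delta_rot":[0,0,0]},{"hand":0,"translation":[0,0,0],"delta_rot":[0,0,0]},{"hand":0,"translation":[0,0,0],"delta_rot":[0,0,0]}]'
python3 - <<'E'
from station import ctrl
from h import *
o=ctrl.get_obs(); print(o["t"],o["tool_pos"],o["tool_rot"],o["opening"],o["contact_force"],abs(o["dq"]).max())
for n in ["wrist","side","scene"]:
    W=ctrl.calibration(n); oo=ctrl.get_obs()
    im,d=ctrl.get_image(n); cv2.imwrite(f"pics/{n}5.png",im[:,:,::-1]); np.savez(f"pics/{n}5.npz",im=im,d=d,T=W["T"],tp=oo["tool_pos"],tr=oo["tool_rot"])
    if n!="wrist":
        u,v=proj(W,o["tool_pos"]).astype(int); print(u,v)
        s=im[v-50:v+50,u-60:u+60,::-1]; cv2.imwrite(f"pics/{n}5z.png",cv2.resize(s,None,fx=6,fy=6,interpolation=cv2.INTER_CUBIC))
E
```

```text
t: 8.7
tool_pos: [0.5293, 0.1513, 0.1562]
tool_rot: [-0.328, -3.121, 0.001]
contact_force: [0.9, 0.1, -0.3]
opening: 0.0077
t: 9.32
tool_pos: [0.5326, 0.1493, 0.1095]
tool_rot: [0.331, 3.122, 0.001]
contact_force: [-0.3, 0.2, -0.5]
opening: 0.0076
9.325 [0.53262557 0.14928257 0.10952689] [3.31244127e-01 3.12209762e+00 8.04872493e-04] 0.007602502685092062 [-0.29001131  0.20904562 -0.51645932] 0.003014394349488656
233 142
190 121
```

View pics/wrist5.png

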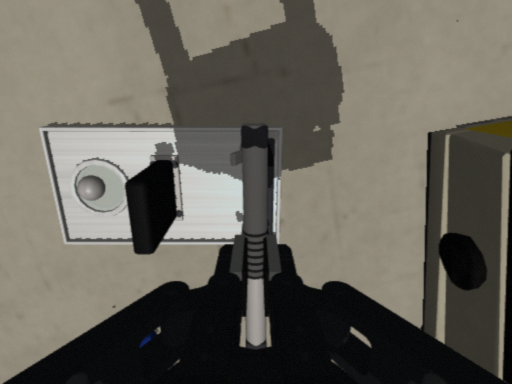

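View pics/side5z.png

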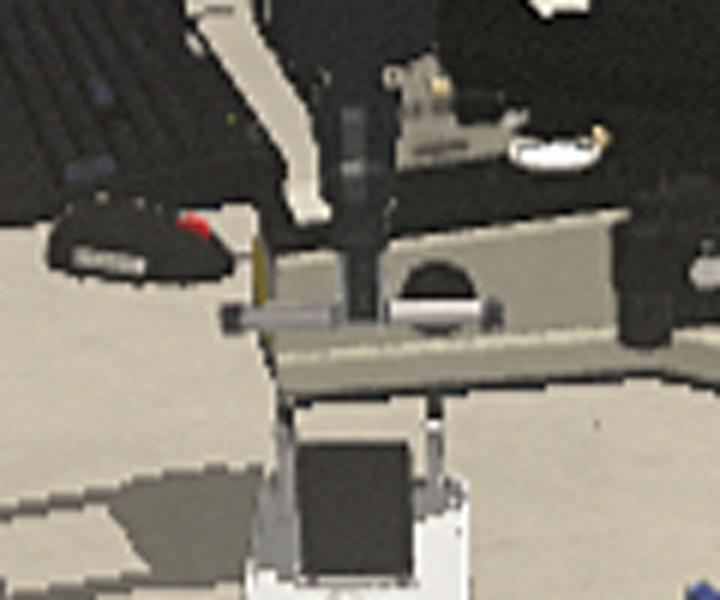

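View pics/scene5z.png

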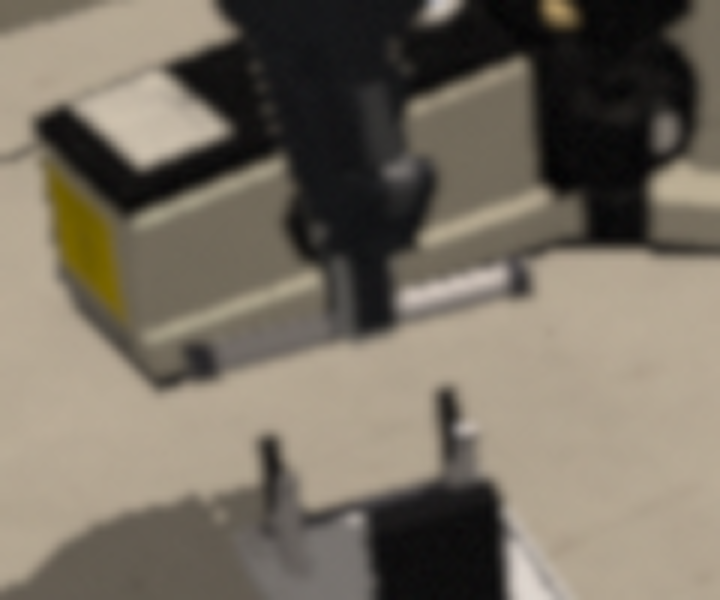

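Rod is above and slightly to the right of the clip mouth in side view (rod (233..492) of the zoom versus forks (287,435)). Measuring rod and tray in the same wrist view.

```bash
cat > rel.py <<'E'
from h import *
from station import ctrl
def rel(fn):
    W=ctrl.calibration("wrist"); f=np.load(fn); W["T"]=f["T"]; im,d=f["im"],f["d"]
    Rt=R.from_rotvec(f["tr"]).as_matrix();tp=f["tp"]
    Pw=cloud(W,d); P=(Pw-tp)@Rt
    v,u=np.mgrid[0:384,0:512]
    print("tp",tp,"x ang",np.degrees(np.arctan2(Rt[1,0],Rt[0,0])))
    # rod top line
    m=(P[...,2]>-.008)&(P[...,2]<.02)&(abs(P[...,1])<.012)&(P[...,0]>.018)&(P[...,0]<.08)
    Q=P[m]; print("rod x max",Q[:,0].max())
    for x in [.02,.03,.04,.05]:
        q=Q[(Q[:,0]>=x)&(Q[:,0]<x+.01)]; zt=np.percentile(q[:,2],5); t=q[q[:,2]<zt+.003]
        print("  rod x",x,"ymid",((q[:,1].min()+q[:,1].max())/2).round(4),"w",np.ptp(q[:,1]).round(4),"crest y",np.median(t[:,1]).round(4),"ztop",zt.round(4))
    rod=np.array([0,np.mean([np.median(Q[:,1])]),np.percentile(Q[:,2],5)+.006])
    # handle top
    m=(Pw[...,2]>.069)&(Pw[...,2]<.076)&(Pw[...,0]>.45)&(Pw[...,0]<.58)&(Pw[...,1]>.04)&(Pw[...,1]<.12)
    q=Pw[m]; r=cv2.minAreaRect((q[:,:2]*1000).astype(np.float32)); print("handle",m.sum(),np.median(q[:,2]),r)
    return W,im,d,Pw,P,Rt,tp
E
python3 - <<'E'
from rel import *
W,im,d,Pw,P,Rt,tp=rel("pics/wrist5.npz")
v,u=np.mgrid[0:384,0:512]
m=(Pw[...,2]>.0035)&(Pw[...,2]<.02)&(u>35)&(u<230)&(v>115)&(v<255)
n,l,s,_=cv2.connectedComponentsWithStats(m.astype(np.uint8)); i=1+np.argmax(s[1:,4]); m=l==i
cs,_=cv2.findContours(m.astype(np.uint8),cv2.RETR_EXTERNAL,cv2.CHAIN_APPROX_NONE)
q=np.array([onplane(W,a,b,.011)[:2] for a,b in cs[0][:,0]])
r=cv2.minAreaRect((q*1000).astype(np.float32)); print(r); print(cv2.boxPoints(r))
cv2.imwrite("pics/w5z.png",cv2.resize(im[110:260,30:300,::-1],None,fx=2.9,fy=2.9,interpolation=cv2.INTER_CUBIC))
E
```

```text
tp [0.53262557 0.14928257 0.10952689] x ang 167.88749159521174
rod x max 0.06512429108541103
  rod x 0.02 ymid -0.0 w 0.0119 crest y -0.0001 ztop -0.002
  rod x 0.03 ymid -0.0001 w 0.0117 crest y -0.0001 ztop -0.0019
  rod x 0.04 ymid -0.0 w 0.0114 crest y -0.0 ztop -0.002
  rod x 0.05 ymid -0.0002 w 0.0119 crest y -0.0 ztop -0.0023
handle 1635 0.07219411671581163 ((513.7454833984375, 80.27543640136719), (13.971268653869629, 48.819210052490234), 77.984130859375)
((509.4305725097656, 59.91527557373047), (144.8885040283203, 100.33553314208984), 77.77861022949219)
[[ 4.45064056e+02 -2.67173767e-01]
 [ 5.43125671e+02 -2.15071678e+01]
 [ 5.73797119e+02  1.20097725e+02]
 [ 4.75735474e+02  1.41337723e+02]]
```

View pics/w5z.png

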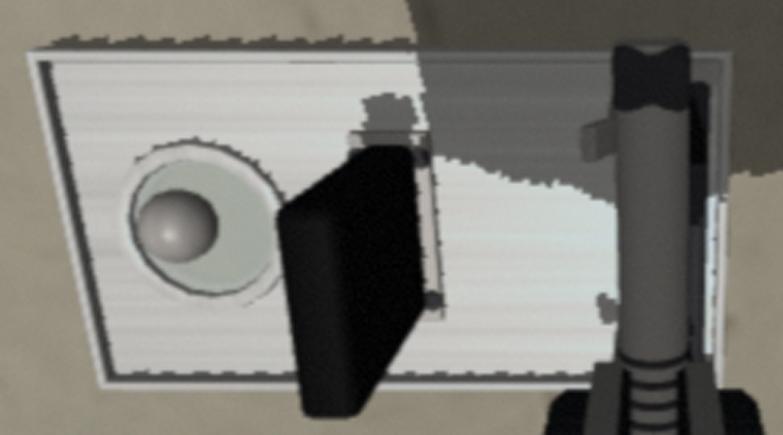

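Rod is centred in the fingers (x≈0, y≈0, 4 mm ahead of TCP). Tray pose from the handle and from its edge agree within 0.3 mm; the rod is 4 mm off along the rod and 0.4 mm across. Correct and descend to just above the slopes.

```bash
python3 -m creep '[{"hand":0,"translation":[0.4,0,0],"delta_rot":[0,0,0]},{"hand":0,"translation":[0,0.05,1.5],"delta_rot":[0,0,0]},{"hand":0,"translation":[0,0,1.5],"delta_rot":[0,0,0]},{"hand":0,"translation":[0,0,1],"delta_rot":[0,0,0]},{"hand":0,"translation":[0,0,0],"delta_rot":[0,0,0]},{"hand":0,"translation":[0,0,0],"delta_rot":[0,0,0]}]'
python3 - <<'E'
from station import ctrl
from h import *
o=ctrl.get_obs(); print(o["t"],o["tool_pos"],o["tool_rot"],o["opening"],o["contact_force"],abs(o["dq"]).max())
for n in ["wrist","side","scene"]:
    W=ctrl.calibration(n); oo=ctrl.get_obs()
    im,d=ctrl.get_image(n); cv2.imwrite(f"pics/{n}6.png",im[:,:,::-1]); np.savez(f"pics/{n}6.npz",im=im,d=d,T=W["T"],tp=oo["tool_pos"],tr=oo["tool_rot"])
    if n!="wrist":
        u,v=proj(W,o["tool_pos"]).astype(int)
        s=im[v-40:v+40,u-50:u+50,::-1]; cv2.imwrite(f"pics/{n}6z.png",cv2.resize(s,None,fx=6,fy=6,interpolation=cv2.INTER_CUBIC))
E
```

```text
t: 10.22
tool_pos: [0.5281, 0.1509, 0.0684]
tool_rot: [0.33, 3.124, 0.0]
contact_force: [-0.4, -1.0, -0.3]
opening: 0.0077
10.225 [0.52808305 0.15088776 0.06844312] [3.30305780e-01 3.12389731e+00 1.21839442e-04] 0.0076689405866986 [-0.3554236  -1.03545037 -0.25651132] 0.010807807272477408
```

View pics/side6z.png

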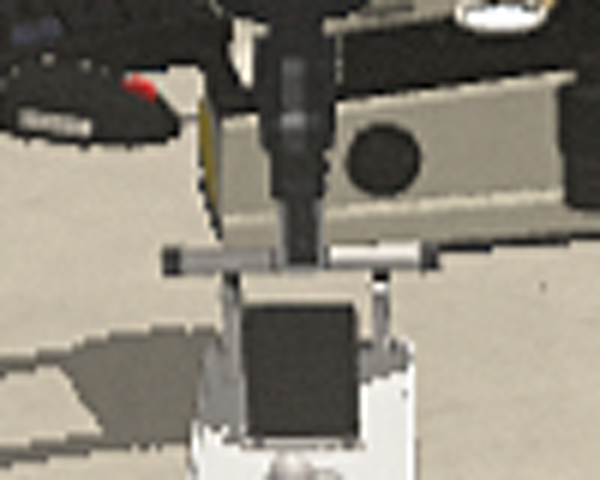

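View pics/scene6z.png

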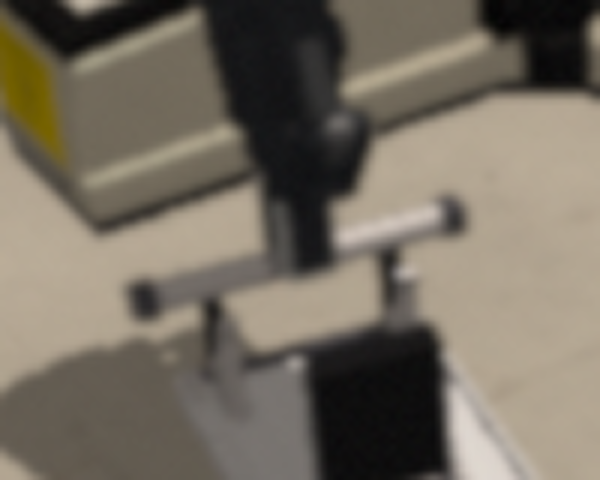

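View pics/wrist6.png

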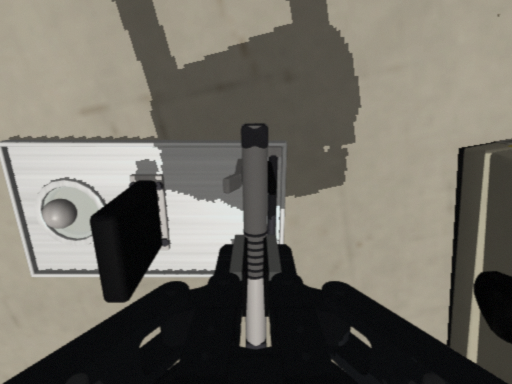

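Rod sits centrally over both forks, between tine (u≈235) and jaw (u≈273) in the wrist view. Quick number check, then press.

```bash
python3 - <<'E'
from rel import *
W,im,d,Pw,P,Rt,tp=rel("pics/wrist6.npz")
t=np.array([.5138,.0801]);a=np.radians(77.9);ey=np.array([np.cos(a),np.sin(a)]);ex=np.array([np.sin(a),-np.cos(a)])
e=tp[:2]-t; print("TCP in tray frame x,y",e@ex,e@ey-.072)
E
python3 -m creep '[{"hand":0,"translation":[0,0,0.7],"delta_rot":[0,0,0]},{"hand":0,"translation":[0,0,0.4],"delta_rot":[0,0,0]},{"hand":0,"translation":[0,0,0.4],"delta_rot":[0,0,0]},{"hand":0,"translation":[0,0,0],"delta_rot":[0,0,0]}]' 120
```

```text
tp [0.52808305 0.15088776 0.06844312] x ang 167.92849521586257
rod x max 0.06507337204233885
  rod x 0.02 ymid 0.0003 w 0.0208 crest y -0.0001 ztop -0.002
  rod x 0.03 ymid -0.0007 w 0.0226 crest y -0.0001 ztop -0.0018
  rod x 0.04 ymid -0.0001 w 0.0114 crest y -0.0 ztop -0.002
  rod x 0.05 ymid -0.0002 w 0.0119 crest y -0.0 ztop -0.0023
handle 2532 0.07215757502206382 ((513.9835205078125, 80.12725067138672), (14.358877182006836, 49.80120849609375), 77.54563903808594)
TCP in tray frame x,y -0.0008727050917639451 0.00020907956850466092
t: 10.88
tool_pos: [0.5274, 0.1508, 0.0528]
tool_rot: [-0.33, -3.123, 0.001]
contact_force: [-0.5, 0.2, 0.2]
opening: -0.0002
```

Opening went to 0: the rod may have been squeezed out at the higher grip. Look.

```bash
cat > snap.py <<'E'
import sys
from h import *
from station import ctrl
k=sys.argv[1]
o=ctrl.get_obs(); print(o["t"],o["tool_pos"],o["tool_rot"],o["opening"],o["contact_force"],abs(o["dq"]).max())
out=[]
for n in ["wrist","side","scene"]:
    W=ctrl.calibration(n); oo=ctrl.get_obs()
    im,d=ctrl.get_image(n); cv2.imwrite(f"pics/{n}{k}.png",im[:,:,::-1]); np.savez(f"pics/{n}{k}.npz",im=im,d=d,T=W["T"],tp=oo["tool_pos"],tr=oo["tool_rot"])
    if n!="wrist":
        u,v=proj(W,o["tool_pos"]).astype(int)
        s=im[v-40:v+40,u-50:u+50,::-1]; out.append(cv2.resize(s,(400,320),interpolation=cv2.INTER_CUBIC))
cv2.imwrite(f"pics/pair{k}.png",np.hstack(out))
E
python3 snap.py 7
```

```text
10.875 [0.52744211 0.15077184 0.05277225] [-3.30239027e-01 -3.12328680e+00  5.07110869e-04] -0.00021858958901426297 [-0.50704925  0.22659214  0.20870096] 0.005751094688617383
```

View pics/pair7.png

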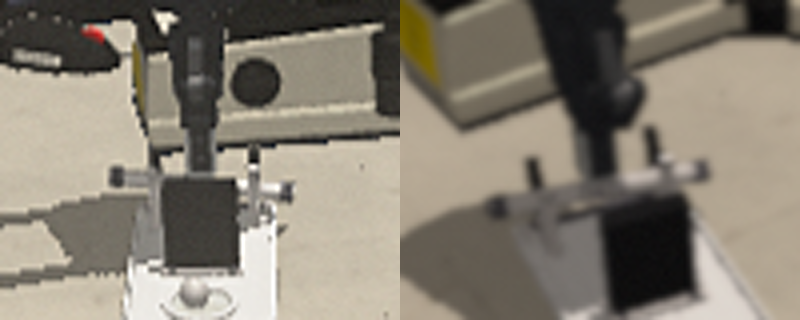

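View pics/wrist7.png

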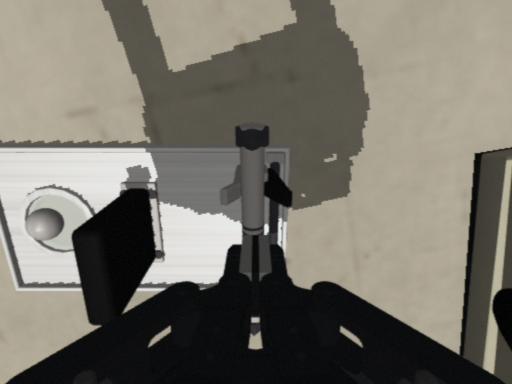

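The rod was squeezed out downward and now lies in both mouths under the shut fingers; it can be pressed home with the shut fingertips. Measure its pose.

```bash
cat > rodp.py <<'E'
import sys
from rel import *
k=sys.argv[1]
f=np.load(f"pics/wrist{k}.npz"); W=ctrl.calibration("wrist"); W["T"]=f["T"]
P=cloud(W,f["d"]); t=np.array([.5138,.0801,0]);a=np.radians(77.9)
ex=np.array([np.sin(a),-np.cos(a),0]);ey=np.array([np.cos(a),np.sin(a),0])
Q=np.stack([(P-t)@ex,(P-t)@ey-.072,P[...,2]-.032],-1)
m=(abs(Q[...,0])<.09)&(abs(Q[...,1])<.02)&(Q[...,2]>-.012)&(Q[...,2]<.035)
q=Q[m]
for x in np.arange(-.08,.08,.01):
    s=q[(q[:,0]>=x)&(q[:,0]<x+.01)]
    if len(s)>8:
        zt=np.percentile(s[:,2],97); c=s[s[:,2]>zt-.0025]
        print(round(x,3),len(s),"y",s[:,1].min().round(4),s[:,1].max().round(4),"crest y",np.median(c[:,1]).round(4),"top z rel seat",zt.round(4))
E
python3 rodp.py 7
```

```text
-0.07 499 y -0.009 0.0065 crest y -0.0014 top z rel seat 0.021
-0.06 577 y -0.0091 0.0061 crest y -0.0015 top z rel seat 0.0204
-0.05 469 y -0.007 0.0044 crest y -0.0015 top z rel seat 0.0175
-0.04 1568 y -0.0161 0.017 crest y 0.0139 top z rel seat 0.0273
-0.03 405 y -0.0069 0.0046 crest y -0.0011 top z rel seat 0.0151
-0.02 865 y -0.0071 0.0068 crest y 0.0006 top z rel seat 0.0343
-0.01 480 y -0.0134 0.0137 crest y 0.0001 top z rel seat 0.0345
0.05 109 y -0.0026 0.003 crest y -0.0002 top z rel seat 0.0062
0.06 44 y -0.0026 0.003 crest y -0.0008 top z rel seat 0.006
```

The rod's +x end is already about home while the −x end is ≈10 mm high (tilt ≈6.5°). I'll lift a little, shift 1.5 cm toward −x (tool +x) inside the fork, and press there with the shut fingertips.

```bash
python3 -m creep '[{"hand":0,"translation":[0,0,-1.2],"delta_rot":[0,0,0]},{"hand":0,"translation":[0.8,0,0],"delta_rot":[0,0,0]},{"hand":0,"translation":[0.6,-0.05,0],"delta_rot":[0,0,0]},{"hand":0,"translation":[0,0,0.6],"delta_rot":[0,0,0]},{"hand":0,"translation":[0,0,0],"delta_rot":[0,0,0]}]' 40
python3 -m creep '[{"hand":0,"translation":[0,0,0.3],"delta_rot":[0,0,0]},{"hand":0,"translation":[0,0,0.2],"delta_rot":[0,0,0]},{"hand":0,"translation":[0,0,0.2],"delta_rot":[0,0,0]},{"hand":0,"translation":[0,0,0],"delta_rot":[0,0,0]}]' 40
```

```text
t: 11.65
tool_pos: [0.5132, 0.1532, 0.0583]
tool_rot: [-0.33, -3.123, 0.001]
contact_force: [-0.3, -0.1, -0.3]
opening: -0.0002
t: 12.15
tool_pos: [0.5141, 0.1533, 0.0522]
tool_rot: [-0.331, -3.124, -0.0]
contact_force: [-0.5, 0.7, -0.3]
opening: -0.0003
```

```bash
python3 -m creep '[{"hand":0,"translation":[0,0,0.2],"delta_rot":[0,0,0]},{"hand":0,"translation":[0,0,0.2],"delta_rot":[0,0,0]},{"hand":0,"translation":[0,0,0],"delta_rot":[0,0,0]}]'; python3 snap.py 8; python3 rodp.py 8
```

```text
t: 12.52
tool_pos: [0.5138, 0.1532, 0.0479]
tool_rot: [-0.33, -3.124, 0.0]
contact_force: [-0.7, -0.2, 0.1]
opening: 0.0005
12.525 [0.51379555 0.15318019 0.0479282 ] [-3.30360483e-01 -3.12363221e+00  3.70092289e-04] 0.0004922519083645117 [-0.66511007 -0.23045588  0.0844806 ] 0.005004093825675385
-0.07 487 y -0.0087 0.0066 crest y -0.0006 top z rel seat 0.0087
-0.06 487 y -0.0088 0.0066 crest y -0.0006 top z rel seat 0.0084
-0.05 430 y -0.0063 0.0052 crest y -0.0006 top z rel seat 0.0074
-0.04 1457 y -0.016 0.0109 crest y 0.0084 top z rel seat 0.0274
-0.03 1485 y -0.014 0.0132 crest y 0.0003 top z rel seat 0.0344
0.03 139 y -0.003 0.0027 crest y 0.0022 top z rel seat 0.0155
0.04 115 y -0.0037 0.0024 crest y -0.0007 top z rel seat 0.0072
0.05 76 y -0.0044 0.0036 crest y -0.0001 top z rel seat 0.0072
```

View pics/pair8.png

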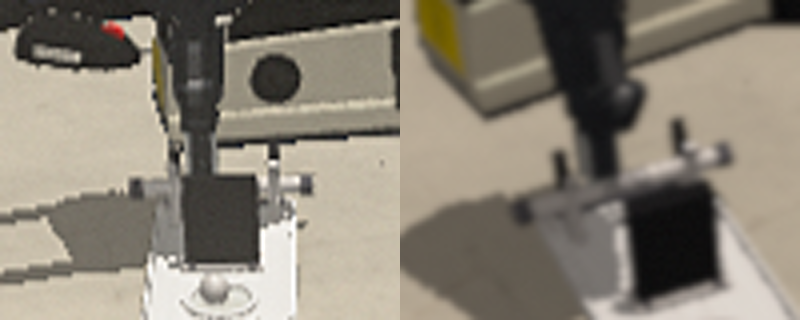

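View pics/wrist8.png

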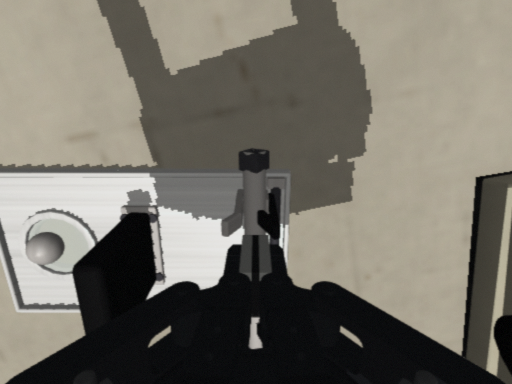

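The rod is level now, top ≈7.3 mm over seat height (home = 6 mm) and the jaw nose has swung back (u≈270). A little more push: first here, then at the other side, watching force.

```bash
python3 -m creep '[{"hand":0,"translation":[0,0,0.2],"delta_rot":[0,0,0]},{"hand":0,"translation":[0,0,0],"delta_rot":[0,0,0]}]'; python3 -m creep '[{"hand":0,"translation":[0,0,0.2],"delta_rot":[0,0,0]},{"hand":0,"translation":[0,0,0],"delta_rot":[0,0,0]}]'
```

```text
t: 12.92
tool_pos: [0.5139, 0.1533, 0.0461]
tool_rot: [-0.33, -3.124, 0.0]
contact_force: [0.0, -1.1, 0.4]
opening: 0.0002
t: 13.18
tool_pos: [0.5143, 0.1537, 0.0457]
tool_rot: [-0.33, -3.124, -0.001]
contact_force: [-4.3, 0.7, 7.5]
opening: -0.0001
```

Firm contact at TCP z 0.0457, i.e. tip at 0.0377 ≈ rod top when home (0.038). Same check on the +x side.

```bash
python3 -m creep '[{"hand":0,"translation":[0,0,-1.2],"delta_rot":[0,0,0]},{"hand":0,"translation":[-1.5,0,0],"delta_rot":[0,0,0]},{"hand":0,"translation":[-1.5,0,0],"delta_rot":[0,0,0]},{"hand":0,"translation":[0,0,0.8],"delta_rot":[0,0,0]},{"hand":0,"translation":[0,0,0.2],"delta_rot":[0,0,0]},{"hand":0,"translation":[0,0,0],"delta_rot":[0,0,0]}]'; python3 -m creep '[{"hand":0,"translation":[0,0,0.2],"delta_rot":[0,0,0]},{"hand":0,"translation":[0,0,0],"delta_rot":[0,0,0]}]'
```

```text
t: 13.92
tool_pos: [0.5433, 0.147, 0.046]
tool_rot: [-0.33, -3.124, 0.0]
contact_force: [1.3, -0.3, 1.0]
opening: 0.0001
t: 14.18
tool_pos: [0.5436, 0.1474, 0.0456]
tool_rot: [-0.33, -3.124, -0.001]
contact_force: [-3.1, 0.5, 9.2]
opening: -0.0001
```

Same height on both sides, so it is home in both forks. Retreat upward and inspect.

```bash
python3 -m creep '[{"hand":0,"translation":[0,0,-2],"delta_rot":[0,0,0]},{"hand":0,"translation":[1.4,0,-4],"delta_rot":[0,0,0]},{"hand":0,"translation":[0,-3,-3],"delta_rot":[0,0,0]},{"hand":0,"translation":[0,-4.2,0],"delta_rot":[0,0,0]},{"hand":0.8,"translation":[0,0,0],"delta_rot":[0,0,0]},{"hand":0.8,"translation":[0,0,0],"delta_rot":[0,0,0]},{"hand":0.8,"translation":[0,0,0],"delta_rot":[0,0,0]},{"hand":0.8,"translation":[0,0,0],"delta_rot":[0,0,0]}]'; python3 snap.py 9; python3 rodp.py 9; python3 - <<'E'
from rel import *
import cv2
f=np.load("pics/wrist9.npz"); cv2.imwrite("pics/w9z.png",cv2.resize(f["im"][130:330,150:400,::-1],None,fx=3,fy=3,interpolation=cv2.INTER_CUBIC))
c=ctrl.calibration("side"); g=np.load("pics/side9.npz"); u,v=proj(c,[.529,.15,.03]).astype(int); a=cv2.resize(g["im"][v-30:v+50,u-50:u+50,::-1],(400,320),interpolation=cv2.INTER_CUBIC)
c=ctrl.calibration("scene"); g=np.load("pics/scene9.npz"); u,v=proj(c,[.529,.15,.03]).astype(int); b=cv2.resize(g["im"][v-40:v+40,u-50:u+50,::-1],(400,320),interpolation=cv2.INTER_CUBIC)
cv2.imwrite("pics/p9.png",np.hstack([a,b]))
E
```

```text
t: 15.18
tool_pos: [0.5145, 0.0802, 0.134]
tool_rot: [-0.329, -3.124, -0.0]
contact_force: [-0.6, -0.6, 0.5]
opening: 0.0684
15.175 [0.51454038 0.08022388 0.13400242] [-3.28538632e-01 -3.12367240e+00 -3.38013226e-05] 0.0683732270251487 [-0.58120077 -0.55349599  0.45331238] 0.0025515805427141205
-0.07 188 y -0.0083 0.007 crest y -0.0003 top z rel seat 0.0088
-0.06 232 y -0.0083 0.0073 crest y -0.0008 top z rel seat 0.0078
-0.05 207 y -0.0067 0.005 crest y -0.0009 top z rel seat 0.0074
-0.04 617 y -0.016 0.0112 crest y 0.0081 top z rel seat 0.0276
-0.03 178 y -0.0061 0.0053 crest y -0.0008 top z rel seat 0.0073
-0.02 190 y -0.0061 0.0056 crest y -0.0002 top z rel seat 0.0072
-0.01 181 y -0.0061 0.0057 crest y -0.0004 top z rel seat 0.0074
-0.0 170 y -0.006 0.006 crest y -0.0005 top z rel seat 0.0074
0.01 167 y -0.006 0.0064 crest y -0.0 top z rel seat 0.0073
0.02 162 y -0.0056 0.0062 crest y 0.0 top z rel seat 0.0072
0.03 583 y -0.0158 0.011 crest y 0.0082 top z rel seat 0.0272
0.04 52 y -0.0042 0.0061 crest y 0.0009 top z rel seat 0.0076
```

View pics/w9z.png

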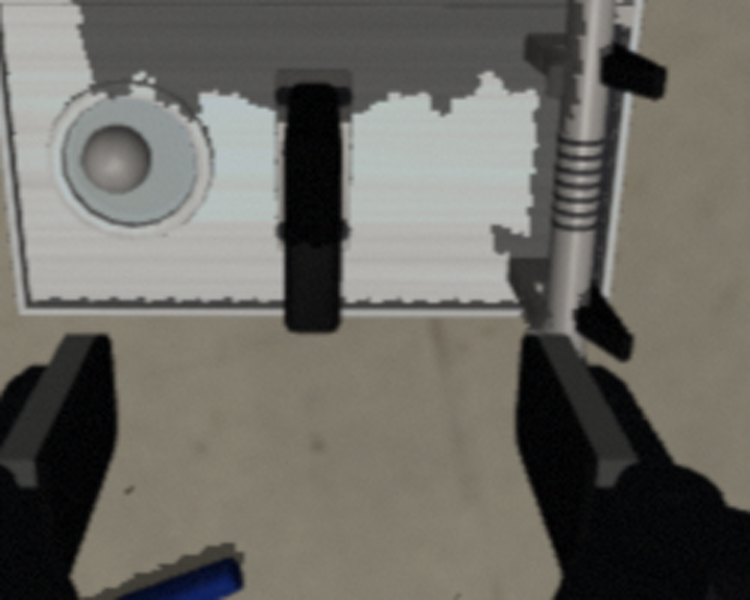

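View pics/p9.png

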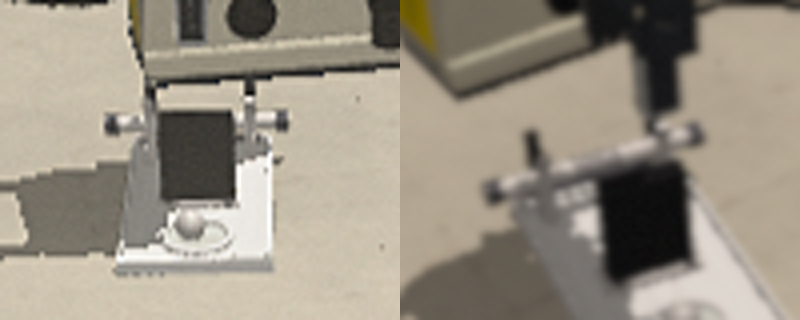

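Rod lies in both forks, level, jaw blades both returned (from y ≈ 17 mm to 11 mm); rings at zoom (578,185). Check centring and plan the handle grasp.

```bash
python3 - <<'E'
from rel import *
W=ctrl.calibration("wrist"); f=np.load("pics/wrist9.npz"); W["T"]=f["T"]
Rt=R.from_rotvec(f["tr"]).as_matrix();tp=f["tp"]
t=np.array([.5138,.0801,0]);a=np.radians(77.9)
ex=np.array([np.sin(a),-np.cos(a),0]);ey=np.array([np.cos(a),np.sin(a),0])
for v in (140,229):
    p=onplane(W,150+578/3-.3,130+v/3-.3,.037); print("ring edge x,y",(p-t)@ex,(p-t)@ey-.072)
P=cloud(W,f["d"]); m=(P[...,2]>.068)&(P[...,2]<.077)&(P[...,0]>.45)&(P[...,0]<.58)&(P[...,1]>.04)&(P[...,1]<.12)
q=P[m]; r=cv2.minAreaRect((q[:,:2]*1000).astype(np.float32)); print(m.sum(),r)
c=np.array([*(np.array(r[0])/1000),.052]); print("handle in tool cm",(Rt.T@(c-tp)*100).round(2),"toolx",np.degrees(np.arctan2(Rt[1,0],Rt[0,0])))
E
```

```text
ring edge x,y -0.014194841697328079 -0.002185231597507817
ring edge x,y 0.011094895503886634 9.320893773630268e-05
1276 ((513.787841796875, 80.00467681884766), (13.582825660705566, 49.29844284057617), 77.34331512451172)
handle in tool cm [ 0.06 -0.04  8.2 ] toolx 167.9917468464598
```

Rod centred within ~2 mm and tray unmoved. Close partway to clear the clip, descend over the handle.

```bash
python3 -m creep '[{"hand":0.5,"translation":[0.05,0,0],"delta_rot":[0,0,0]},{"hand":0.5,"translation":[0,0,0],"delta_rot":[0,0,0]},{"hand":0.5,"translation":[0,0,3],"delta_rot":[0,0,0]},{"hand":0.5,"translation":[0,0,3],"delta_rot":[0,0,0]},{"hand":0.5,"translation":[0,0,2],"delta_rot":[0,0,0]},{"hand":0.5,"translation":[0,0,1.2],"delta_rot":[0,0,0]},{"hand":0.5,"translation":[0,0,0],"delta_rot":[0,0,0]},{"hand":0.5,"translation":[0,0,0],"delta_rot":[0,0,0]}]' 70; python3 snap.py 10
```

```text
t: 16.32
tool_pos: [0.515, 0.0796, 0.0433]
tool_rot: [0.33, 3.122, 0.0]
contact_force: [-1.3, -0.4, -0.7]
opening: 0.043
16.325 [0.51498605 0.07961666 0.04332994] [3.30158910e-01 3.12241261e+00 2.56140259e-04] 0.04299921832644912 [-1.3031591  -0.38021982 -0.68613983] 0.005497298682018797
```

View pics/wrist10.png

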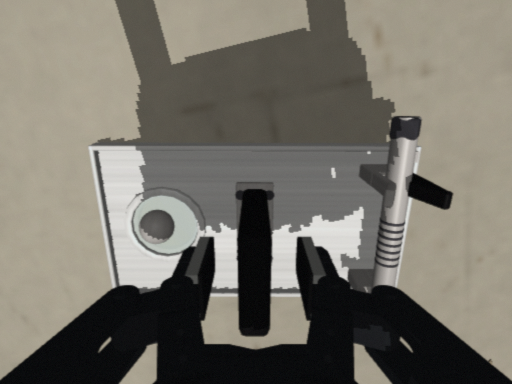

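View pics/pair10.png

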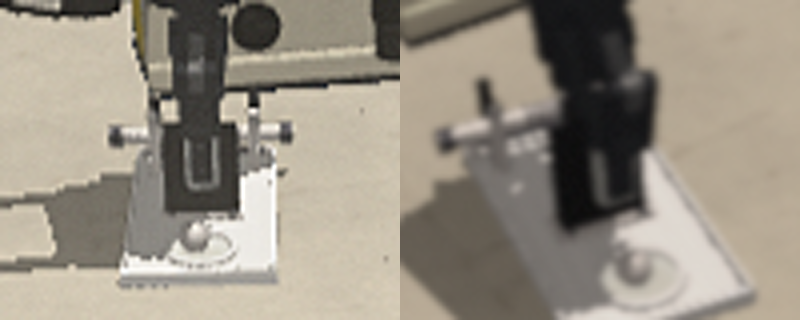

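Handle is midway between the fingers (u 255 between 210 and 300). Grip.

```bash
python3 -m creep '[{"hand":0.5,"translation":[0,0,0.2],"delta_rot":[0,0,0]},{"hand":0,"translation":[0,0,0],"delta_rot":[0,0,0]},{"hand":0,"translation":[0,0,0],"delta_rot":[0,0,0]},{"hand":0,"translation":[0,0,0],"delta_rot":[0,0,0]},{"hand":0,"translation":[0,0,0],"delta_rot":[0,0,0]},{"hand":0,"translation":[0,0,0],"delta_rot":[0,0,0]},{"hand":0,"translation":[0,0,0],"delta_rot":[0,0,0]}]' 70
python3 -m creep '[{"hand":0,"translation":[0,0,-0.2],"delta_rot":[0,0,0]},{"hand":0,"translation":[0,0,-0.4],"delta_rot":[0,0,0]},{"hand":0,"translation":[0,0,-0.6],"delta_rot":[0,0,0]},{"hand":0,"translation":[0,0,-0.8],"delta_rot":[0,0,0]},{"hand":0,"translation":[0,0,-0.8],"delta_rot":[0,0,0]},{"hand":0,"translation":[0,0,-0.8],"delta_rot":[0,0,0]},{"hand":0,"translation":[0,0,-0.5],"delta_rot":[0,0,0]},{"hand":0,"translation":[0,0,-0.2],"delta_rot":[0,0,0]}]'; python3 snap.py 11
```

```text
t: 17.35
tool_pos: [0.5142, 0.0795, 0.0404]
tool_rot: [0.33, 3.124, -0.0]
contact_force: [-0.8, -1.6, 2.4]
opening: 0.0128
t: 18.35
tool_pos: [0.5144, 0.0796, 0.0838]
tool_rot: [0.33, 3.123, 0.0]
contact_force: [-0.2, 0.2, -5.3]
opening: 0.0131
18.35 [0.51435228 0.07962021 0.08382992] [3.30381618e-01 3.12347603e+00 1.41262975e-04] 0.013078345374501343 [-0.18112728  0.22867897 -5.33026116] 0.030419335913380915
```

View pics/wrist11.png

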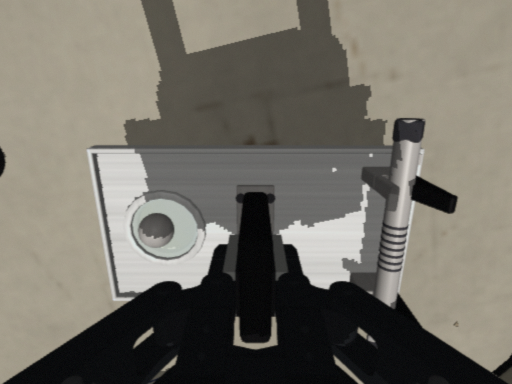

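View pics/pair11.png

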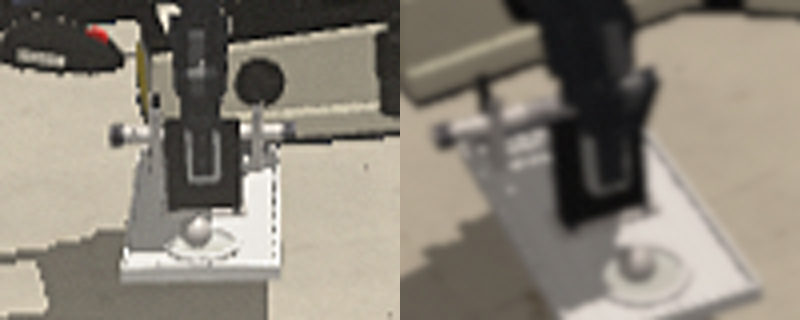

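Tray lifted level; ball in pocket, rod in the clip. Now carry it over the pad with gentle acceleration.

```bash
python3 -m creep '[{"hand":0,"translation":[-0.1,-0.4,-0.3],"delta_rot":[0,0,0]},{"hand":0,"translation":[-0.2,-0.8,-0.6],"delta_rot":[0,0,0]},{"hand":0,"translation":[-0.3,-1.2,-0.9],"delta_rot":[0,0,0]},{"hand":0,"translation":[-0.4,-1.5,-0.9],"delta_rot":[0,0,0]},{"hand":0,"translation":[-0.4,-1.5,-0.9],"delta_rot":[0,0,0]},{"hand":0,"translation":[-0.4,-1.5,-0.9],"delta_rot":[0,0,0]},{"hand":0,"translation":[-0.4,-1.5,-0.9],"delta_rot":[0,0,0]},{"hand":0,"translation":[-0.4,-1.5,-0.9],"delta_rot":[0,0,0]}]'
python3 -m creep '[{"hand":0,"translation":[-0.4,-1.6,-0.5],"delta_rot":[0,0,0]},{"hand":0,"translation":[-0.4,-1.6,-0.1],"delta_rot":[0,0,0]},{"hand":0,"translation":[-0.4,-1.6,0],"delta_rot":[0,0,0]},{"hand":0,"translation":[-0.4,-1.6,0],"delta_rot":[0,0,0]},{"hand":0,"translation":[-0.4,-1.6,0],"delta_rot":[0,0,0]},{"hand":0,"translation":[-0.4,-1.6,0],"delta_rot":[0,0,0]},{"hand":0,"translation":[-0.4,-1.6,0],"delta_rot":[0,0,0]},{"hand":0,"translation":[-0.4,-1.6,0],"delta_rot":[0,0,0]}]'
python3 -m creep '[{"hand":0,"translation":[-0.4,-1.4,0],"delta_rot":[0,0,0]},{"hand":0,"translation":[-0.3,-1.1,0],"delta_rot":[0,0,0]},{"hand":0,"translation":[-0.2,-0.8,0],"delta_rot":[0,0,0]},{"hand":0,"translation":[-0.1,-0.4,0],"delta_rot":[0,0,0]},{"hand":0,"translation":[-0.1,-0.2,0],"delta_rot":[0,0,0]},{"hand":0,"translation":[0,0,0],"delta_rot":[0,0,0]},{"hand":0,"translation":[0,0,0],"delta_rot":[0,0,0]},{"hand":0,"translation":[0,0,0],"delta_rot":[0,0,0]}]'
python3 snap.py 12
python3 - <<'E'
from rel import *
W=ctrl.calibration("wrist"); f=np.load("pics/wrist12.npz"); W["T"]=f["T"]
Rt=R.from_rotvec(f["tr"]).as_matrix();tp=f["tp"]
print("x ang",np.degrees(np.arctan2(Rt[1,0],Rt[0,0])),"pocket est",tp-.055*Rt[:,1]*1, "d",np.linalg.norm((tp-.055*Rt[:,1])[:2]-[.5153,-.2491]))
P=(cloud(W,f["d"])-tp)@Rt
# deck plane fit in tool frame
v,u=np.mgrid[0:384,0:512]
m=(P[...,2]>.02)&(P[...,2]<.05)&(abs(P[...,0])<.06)&(abs(P[...,1])<.095)
q=P[m]; print(m.sum(),np.percentile(q[:,2],[5,50,95]))
s=q[abs(q[:,2]-np.median(q[:,2]))<.006]
A=np.c_[s[:,:2],np.ones(len(s))]; c=np.linalg.lstsq(A,s[:,2],rcond=None)[0]
r=s[:,2]-A@c; s=s[abs(r)<.0015]; A=np.c_[s[:,:2],np.ones(len(s))]; c=np.linalg.lstsq(A,s[:,2],rcond=None)[0]
print("deck tilt deg",np.degrees(c[:2]),"deck world z",tp[2]-c[2],"n",len(s))
E
```

```text
t: 19.5
tool_pos: [0.5189, -0.0238, 0.1469]
tool_rot: [0.331, 3.124, -0.0]
contact_force: [0.3, 0.4, -4.9]
opening: 0.0134
t: 20.5
tool_pos: [0.5234, -0.1556, 0.1523]
tool_rot: [0.33, 3.124, -0.0]
contact_force: [0.1, -0.1, -3.8]
opening: 0.0135
t: 21.5
tool_pos: [0.526, -0.1947, 0.1523]
tool_rot: [0.33, 3.124, 0.0]
contact_force: [0.5, 0.3, -4.5]
opening: 0.0131
21.5 [ 0.52600419 -0.19466452  0.1523313 ] [3.29730459e-01 3.12420828e+00 5.76487349e-05] 0.013071955092448169 [ 0.45174283  0.27060708 -4.50417404] 0.00349151386485418
x ang 167.9505578072378 pocket est [ 0.51452263 -0.24845275  0.1523291 ] d 0.0010115549546726363
34174 [0.02879068 0.033678   0.0349514 ]
deck tilt deg [-0.09432173  0.1878124 ] deck world z 0.11861811226148616 n 23897
```

View pics/wrist12.png

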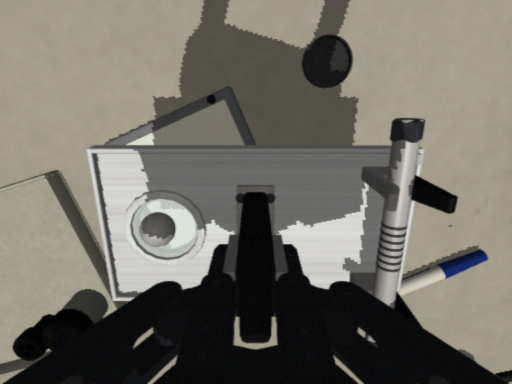

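View pics/side12.png

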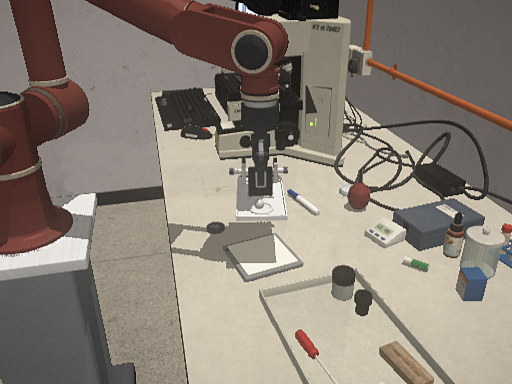

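View pics/scene12.png

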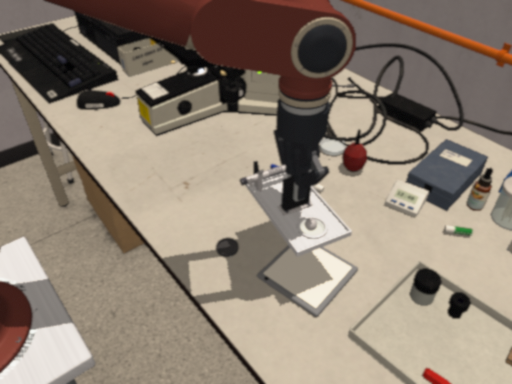

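Tray level (<0.2°), underside ≈ 0.113 m, pocket ≈1 mm from over the pad's middle, ball at (155,228) within the pocket ring, marker and cap untouched. One last rod check, then hand in.

```bash
python3 - <<'E'
from rel import *
W=ctrl.calibration("wrist"); f=np.load("pics/wrist12.npz"); W["T"]=f["T"]
Rt=R.from_rotvec(f["tr"]).as_matrix();tp=f["tp"]
P=(cloud(W,f["d"])-tp)@Rt
h=tp[2]-.1186
Q=np.stack([-P[...,0],P[...,1]-.072,(tp[2]-.1126-.032)-P[...,2]],-1)*1
Q[...,2]=(tp[2]-P[...,2])-.1126-.032
# tool z down: world z = tp-Pz
m=(abs(Q[...,0])<.09)&(abs(Q[...,1])<.02)&(Q[...,2]>0)&(Q[...,2]<.03); q=Q[m]
for x in np.arange(-.08,.08,.01):
    s=q[(q[:,0]>=x)&(q[:,0]<x+.01)]
    if len(s)>8: print(round(x,2),len(s),"y",s[:,1].min().round(4),s[:,1].max().round(4),"top",np.percentile(s[:,2],97).round(4),"med",np.median(s[:,2]).round(4))
o=ctrl.get_obs(); print(abs(o["dq"]).max(),o["opening"],o["t"])
ctrl.finish_job()
E
```

```text
-0.07 542 y -0.0091 0.0066 top 0.0079 med 0.0045
-0.06 595 y -0.0087 0.0066 top 0.0075 med 0.0048
-0.05 535 y -0.0071 0.0044 top 0.0065 med 0.0048
-0.04 1772 y -0.0166 0.0117 top 0.0267 med 0.0154
-0.03 320 y -0.0066 0.0054 top 0.0065 med 0.0052
-0.02 454 y -0.0067 0.0051 top 0.0065 med 0.0048
-0.01 408 y -0.0067 0.006 top 0.0064 med 0.0048
-0.0 408 y -0.0064 0.0057 top 0.0064 med 0.0048
0.01 364 y -0.0062 0.0056 top 0.0063 med 0.0048
0.02 345 y -0.0061 0.0056 top 0.0064 med 0.0048
0.03 324 y -0.016 0.0113 top 0.0235 med 0.0085
0.05 25 y -0.0073 -0.0029 top 0.0051 med 0.002
0.06 11 y -0.0052 -0.0015 top 0.0054 med 0.0041
0.0019844490305292737 0.01311811168639766 21.65
the job is handed in; nothing more can be done
```

The rod is in the clip and the tray is held over the light pad. I handed the job in at 21.65 s with the gripper still holding it; no verdict was reported.

**Rod:** One step went wrong. When I raised the grip to 120 N above the clip, the rod squeezed out of the fingertips and landed in the fork mouths, tilted about 6.5°. I then pressed it down with the shut fingertips, first on the raised end and then on the other. It stopped at the same height on both sides, matching fully home within 0.5 mm.

**Last checks before hand-in:**
- **Rod seat:** It is level, centred within about 2 mm lengthwise and 1 mm across. Its height reads about 0.4 mm above home, against a limit of 2.5 mm. An earlier view from farther off read about 1.2 mm.
- **Jaw:** Both blades have swung back over the rod. I judged the jaw shut from the blade positions in the wrist view; its angle is not measured directly.
- **Tray:** It is held by the handle at 70 N, tilted less than 0.2°, and still. The underside is about 0.113 m above the table, which is 0.10 m above the pad.
- **Pocket and ball:** The pocket is about 1 mm from over the pad's middle, by the tool pose and the measured pad centre. The ball is in the pocket.
- **Bystanders:** The marker and dust cap look unmoved in the pictures; I did not measure them again.

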